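Fetch the ink from behind the bottles

TASK

I want to ink up a block: first move both tall bottles from the front of the wooden tray onto the plywood side board, standing, then take the square black ink bottle from behind them and stand it in the middle of the white tile. With the ink there, put both tall bottles back, upright, each exactly in the place on its cork pad where it stood at the start. Do not disturb the round brown ink bottle on the tray or the glue stick in front of it.

Things in the scene. Friction and masses are not known exactly. Their poses are not given: they have to be found in the camera images.
- bottle_tray: fixed wooden tray, 156 mm deep (x) by 190 mm wide (y), low rim 18 mm high; turned a little. Origin at the centre of its underside, x away from the robot, z up. On its floor lie four square cork pads whose tops are 10 mm above the table: two large ones in the front row, centres at x -34, y +42 and -42 mm, and two small ones in the rear row at x +34, y +30 and -30 mm. On each stands one bottle, within about 5 mm of the pad's centre and within 5 degrees of the tray's direction.
- turps_bottle: tall square pale-green bottle with a white round screw cap (fixed), 64 x 64 x 175 mm, about 0.4 kg, on one of the two front pads (left or right varies). Origin at the centre of its underside, z up the bottle, sides along x and y. The shoulders end at 156 mm; the cap is 31 mm across, from 156 to 175 mm.
- water_bottle: tall round clear water bottle with a yellow drinking cap (fixed), 65 mm diameter, 205 mm high, about 0.3 kg, on the other front pad. Origin at the centre of its underside, z up the bottle. Shoulders end at about 163 mm; the wide part of the cap is 31 mm across, from about 173 to 189 mm, with a 20 mm spout above.
- square_ink: the ink bottle wanted: square black bottle with a black round screw cap, body 44 x 44 x 40 mm, cap 26 mm across from 40 to 57 mm, about 0.09 kg, on one of the two rear pads (left or right varies). Origin at the centre of its underside, z up.
- round_ink: round brown ink bottle with a white screw cap, 43 mm diameter, 60 mm high (cap 26 mm across, top 10 mm), on the other rear pad; it stays there. Origin at the centre of its underside, z up.
- side_board: fixed plain plywood board, 230 mm (its x) by 120 mm (its y), top 10 mm above the table, to the left or right of the tray: room for both tall bottles, one behind the other along its x. Origin at the centre of its underside, z up.
- ink_tile: fixed white glazed tile, 80 x 80 x 8 mm, on the other side of the tray. Origin at the centre of its underside, z up.
- glue_stick: standing glue stick, 26 mm diameter, 89 mm high, in front of the tray; it stays there. Origin at the centre of its underside, z up.
Things that resemble listed ones, but are neither listed nor needed, are in the scene too. Leave any orange look-alike of the turps_bottle alone.

How it is judged:
On the way, in this order (a step that is already met when the one before it is completed fails the run):
1. both tall bottles stand released on the side board, the square ink bottle still in its place (x of turps_bottle in the frame of side_board between -0.09 and 0.09 m and y of turps_bottle in the frame of side_board between -0.045 and 0.045 m and z of turps_bottle in the frame of side_board between 0.005 and 0.016 m and angle between each of turps_bottle, water_bottle's own z axis and vertical below 0.1 rad and contact force between the fingers and turps_bottle below 0.1 N and x of water_bottle in the frame of side_board between -0.09 and 0.09 m and y of water_bottle in the frame of side_board between -0.045 and 0.045 m and z of water_bottle in the frame of side_board between 0.005 and 0.016 m and contact force between the fingers and water_bottle below 0.1 N and distance of square_ink from where it was at the start of the episode below 0.03 m), for 0.2 s.
2. the square ink bottle stands released in the middle of the tile, both tall bottles still on the side board (horizontal distance between square_ink and ink_tile below 0.015 m and z of square_ink in the frame of ink_tile between 0.004 and 0.013 m and angle between each of square_ink, turps_bottle, water_bottle's own z axis and vertical below 0.1 rad and contact force between the fingers and square_ink below 0.1 N and x of turps_bottle in the frame of side_board between -0.09 and 0.09 m and y of turps_bottle in the frame of side_board between -0.045 and 0.045 m and z of turps_bottle in the frame of side_board between 0.005 and 0.016 m and contact force between the fingers and turps_bottle below 0.1 N and x of water_bottle in the frame of side_board between -0.09 and 0.09 m and y of water_bottle in the frame of side_board between -0.045 and 0.045 m and z of water_bottle in the frame of side_board between 0.005 and 0.016 m and contact force between the fingers and water_bottle below 0.1 N), for 0.2 s.
At the end, for the whole second after the job is handed in: The square ink bottle stands upright on the tile within 15 mm of its centre; each tall bottle stands upright again within 15 mm of where it stood at the start; the round ink bottle and the glue stick stand upright within 15 mm of their start places; all released and at rest (horizontal distance between square_ink and ink_tile below 0.015 m and z of square_ink in the frame of ink_tile between 0.004 and 0.013 m and angle between each of square_ink, turps_bottle, water_bottle, round_ink, glue_stick's own z axis and vertical below 0.1 rad and contact force between the fingers and square_ink below 0.1 N and linear speed of each of square_ink, turps_bottle, water_bottle, round_ink, glue_stick below 0.02 m/s and angular speed of each of square_ink, turps_bottle, water_bottle, round_ink, glue_stick below 0.2 rad/s and distance of each of turps_bottle, water_bottle, round_ink, glue_stick from where it was at the start of the episode below 0.015 m); the robot touches nothing.
It fails at once if a bottle or the glue stick is tipped over (leans more than 40 degrees) (angle between any of turps_bottle, water_bottle, square_ink, round_ink, glue_stick's own z axis and vertical above 0.7 rad).
It fails at once if the round ink bottle or the glue stick is pushed more than 30 mm from its place (distance of any of round_ink, glue_stick from where it was at the start of the episode above 0.03 m).
It also fails if it takes over 114 s, if anything falls off the work surface, if the arm or the gripper's body presses on something with over 40 N, if the wrist force passes 120 N, or if a joint passes its speed limit or range.

ROBOT

A 6-joint arm with a two-finger parallel gripper is mounted at the origin on a cart in front of the work surface, level with it; the furniture and walls round the work are solid. World frame = base frame: x ahead of the robot, y to its left, z up, the work surface at z = 0. Lengths are in m, angles in rad, forces in N, time in s.
With the tool pointing down it reaches from about 0.35 to 0.975 m from the base axis. Payload 4.9 kg.
Tool frame: the origin (TCP) lies at the very end of the fingers, on their centre line; the grasp point (between the pads) lies 19 mm behind it; z points along the fingers, y is the direction in which the jaws open and shut (so a half turn about z gives the same grasp; the last joint's range is limited). The gripper opens to 85 mm and grips with 20 to 120 N. Pads are 22 mm wide; open, the fingers measure 114 mm over their backs; the gripper's body (76 mm by 85 mm) begins 54 mm behind the grasp point. The pads swing forward as they close: fully open they stand 13 mm farther back than shut.
Start: joints at [-1.344, 0.053, 1.613, -0, 1.476, -0.119], TCP at [0.212, -0.588, 0.231] pointing down, gripper open.
Joint ranges: [-3.01, 3.01], [-1.01, 2.22], [0.06, 2.58], [-1.02, 4.17], [0.09, 2.62], [-3.14, 3.14]. Speed limits (rad/s): [2.57, 2.57, 3.14, 3.14, 3.14, 3.14].

INTERFACE

Orientations are given as a unit quaternion [w, x, y, z].
In Python, from plant import state, eyes, job_done gives the robot as it stands.
- The arm moves only by the tool apply_moves, never from a script. Its argument "commands" is a list of rows, each an object with "linear": the shift along the tool's x, y, z in m, a list of three; "delta_rot": the turn, a rotation vector about the tool's x, y, z in degrees, a list of three; "fingers": the closure in counts, from 0 (fully open) to 255 (shut). In form: [{"linear": [x, y, z], "delta_rot": [wx, wy, wz], "fingers": fingers}, ...]. A call has exactly 8 rows; each row is the pose to reach, as a shift and turn from the pose commanded when the call began, along the tool's axes at that moment; what a row does not reach only later rows make up. A row lasts 1/10 s, in which the tool goes at most 50 mm and 8.59 degrees, less where a joint would pass 70% of its speed; a pose out of reach is approached as far as the arm can. A call with a gripper value outside its range is refused whole. The fingers move at their own pace and stop on an object; the grip force is fixed at half the most. Time passes only in rows, so rows that repeat a pose let the fingers close, or fill a call up. It gives the time, the measured TCP pose, the force and the opening at its end, in the units of the state.
- state(): the state, without advancing time (a new reading comes with each control period).
- eyes.grab_frame(name): name is "scene" or "top" or "wrist"; returns the picture (400x640x3 uint8, red, green, blue); there is no depth.
- eyes.camera_params(name): a dict with "fx", "fy", "cx", "cy" (pixels), "k1" (the pictures are not rectified: a ray, as slopes to the right and down, at radius r is drawn at 1 + k1 r^2 times it, then the intrinsics apply), "position" and "rotation" of the camera in the world; the wrist camera has in their place "T_tool_cam" (4x4, takes a point from camera to tool coordinates, whose origin is the TCP and whose axes are the flange's). Camera axes: x right, y down, z forward; pixel columns grow to the right and rows downward; lengths in m; the calibration is good to about 2 mm. A picture is of the moment at which its call begins: read the wrist's pose just before it. camera_params takes no time and is no camera call.
- job_done(): hands the job in, once; it reports no verdict.
The state is a dict: "time": time; "joint_pos": joint angles; "joint_vel": joint speeds; "joint_efforts": joint torques, N m; "tool_pos": TCP position; "tool_rot": TCP orientation; "contact_force": force on the tool from outside, world axes, zero at the start; "ft_torque": the same for the moment, N m; "gripper_width": opening from 0.0 (shut) to 1.0 (fully open).
Only numpy, scipy, OpenCV 4.12 (cv2) and the standard library are available. Lean on these libraries where they do the work, as an engineer would, in place of code of your own. Each camera call takes 0.05 s, during which the arm holds its last target.

## Working session

There is one attempt and no reset: what is moved stays moved. The work goes in short steps, Python scripts to look and compute and a tool call to move; the robot and the scene stay as the last step left them, time stands still between calls to the robot, and variables do not carry over. Pictures are saved under pics/ and viewed, and the job is handed in when it is done.

Besides the shell and the picture viewer there is one more tool, called after "Call:" by a JSON object that holds its "fn" and its "kwargs", one argument or row to a line. apply_moves: Moves the arm, as the interface text tells. Its arguments: {"type":"object","properties":{"commands":{"type":"array","items":{"type":"object","properties":{"linear":{"type":"array","items":{"type":"number"}},"delta_rot":{"type":"array","items":{"type":"number"}},"fingers":{"type":"number"}}}}},"required":["commands"]}

```bash
ls; mkdir -p pics
python3 - <<'E'
from plant import state, eyes
import cv2, numpy as np
print(state())
for n in ["scene","top","wrist"]:
    p=eyes.camera_params(n); print(n,{k:np.round(v,4).tolist() for k,v in p.items()})
    im=eyes.grab_frame(n); cv2.imwrite(f"pics/{n}0.png",im[:,:,::-1])
E
```

```text
pics
{'time': 0.0, 'joint_pos': array([-1.34401788e+00,  5.33196252e-02,  1.61428528e+00,  9.11144827e-06,
        1.47598235e+00, -1.18998189e-01]), 'joint_vel': array([-1.09442166e-03, -1.04202081e-05,  6.09764149e-05, -7.01981561e-04,
        2.64793257e-04,  2.22481390e-03]), 'joint_efforts': array([ 2.43202994e-04, -3.93674934e+01, -3.70177960e+01, -8.25106963e-05,
        6.95078226e-03, -1.30167416e-05]), 'tool_pos': array([ 0.21169452, -0.58740408,  0.2300913 ]), 'tool_rot': array([-9.96097708e-04,  9.85091589e-01,  1.72027806e-01, -4.91904351e-05]), 'contact_force': array([-0.3432847 , -0.62897682,  0.76777581]), 'ft_torque': array([0.00626528, 0.03564195, 0.02826475]), 'gripper_width': 0.9984747359653264}
scene {'fx': 416.3698, 'fy': 416.3698, 'cx': 320.2758, 'cy': 200.1872, 'k1': -0.0003, 'position': [0.6936, 1.047, 0.9638], 'rotation': [-0.03, 0.083, 0.9109, -0.4031]}
top {'fx': 396.039, 'fy': 396.039, 'cx': 317.0, 'cy': 195.4902, 'k1': -0.0301, 'position': [-0.0049, 0.2674, 0.8635], 'rotation': [0.1602, -0.5251, 0.7973, -0.2509]}
wrist {'fx': 328.6861, 'fy': 328.6861, 'cx': 321.0029, 'cy': 198.2323, 'k1': 0.0048, 'T_tool_cam': [[0.0001, -0.9557, -0.2944, 0.0748], [1.0, 0.0003, -0.0004, -0.0009], [0.0005, -0.2944, 0.9557, -0.1421], [0.0, 0.0, 0.0, 1.0]]}
```

View pics/scene0.png

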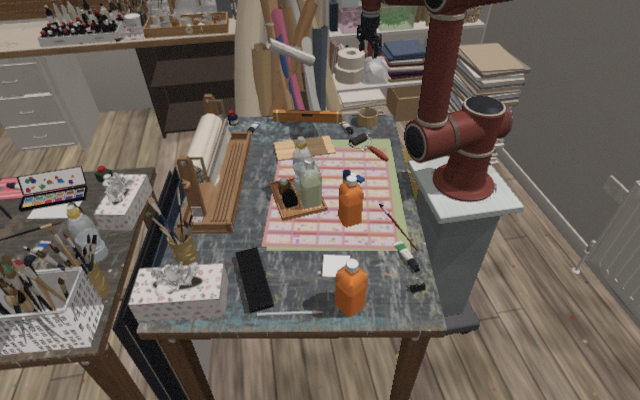

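View pics/top0.png

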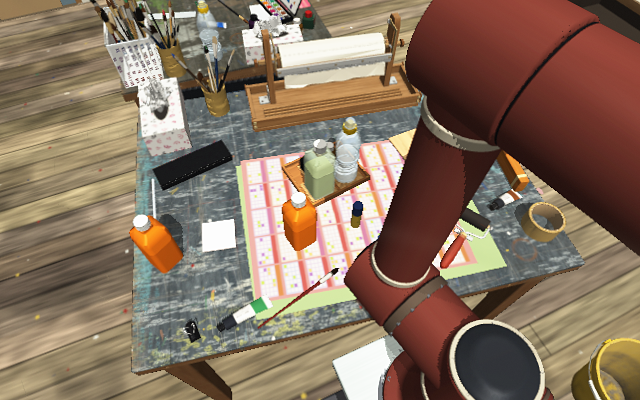

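View pics/wrist0.png

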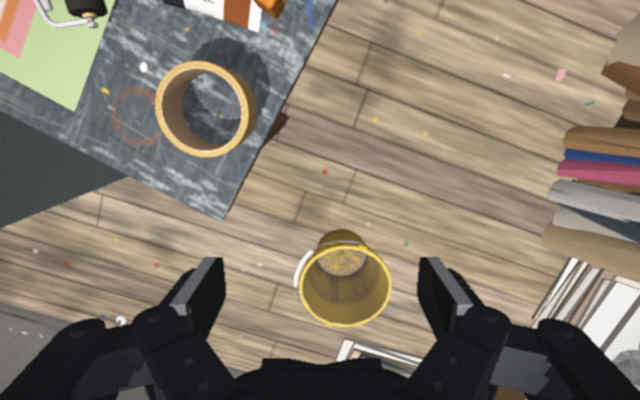

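The scene view shows turps (310,185), water (303,160), black ink (288,195), tile (336,265), board (305,148) and glue stick (352,177). The orange look-alikes are at (350,200) and (351,287). In the top view turps is at (319,170), water at (347,155), the orange ones at (299,222) and (155,243), the glue stick at (357,214) and the tile at (219,235). I'll write helpers next.

```bash
cat > h.py <<'E'
import numpy as np, cv2
from plant import state, eyes
from scipy.spatial.transform import Rotation as R
def rot(q): q=np.asarray(q,float); return R.from_quat([q[1],q[2],q[3],q[0]])
def cam(n,s=None):
    p=eyes.camera_params(n)
    if n=="wrist":
        s=s or state(); T=np.asarray(p["T_tool_cam"]); Rt=rot(s["tool_rot"]).as_matrix()
        return p,Rt@T[:3,:3],Rt@T[:3,3]+s["tool_pos"]
    q=np.asarray(p["rotation"]); Rm=rot(q).as_matrix() if q.shape==(4,) else q
    return p,Rm,np.asarray(p["position"])
def K(p): return np.array([[p["fx"],0,p["cx"]],[0,p["fy"],p["cy"]],[0,0,1]])
def rays(c,uv):
    p,Rm,o=c; u=cv2.undistortPoints(np.float64(uv).reshape(-1,1,2),K(p),np.array([p["k1"],0,0,0,0.])).reshape(-1,2)
    return o,np.c_[u,np.ones(len(u))]@Rm.T
def plane(c,uv,z):
    o,d=rays(c,uv); return o+d*((z-o[2])/d[:,2])[:,None]
def proj(c,X):
    p,Rm,o=c; X=np.float64(X).reshape(-1,3)
    return cv2.projectPoints(X,cv2.Rodrigues(Rm.T)[0],-Rm.T@o,K(p),np.array([p["k1"],0,0,0,0.]))[0].reshape(-1,2)
def grab(n,name):
    s=state(); im=eyes.grab_frame(n)[:,:,::-1].copy(); cv2.imwrite("pics/"+name,im); return cam(n,s),im
def goto(xyz,yaw,s=None,cmd=None):
    """delta from measured pose to target: tool down, tool x at yaw deg"""
    s=s or state(); R0=rot(s["tool_rot"]); y=np.radians(yaw)
    Rt=R.from_matrix(np.array([[np.cos(y),np.sin(y),0],[np.sin(y),-np.cos(y),0],[0,0,-1]]))
    print("lin",np.round(R0.inv().apply(np.array(xyz)-s["tool_pos"]),4),"rot",np.round((R0.inv()*Rt).as_rotvec(degrees=True),2))
def yaw(s=None):
    s=s or state(); m=rot(s["tool_rot"]).as_matrix(); return np.degrees(np.arctan2(m[1,0],m[0,0]))
E
python3 - <<'E'
from h import *
c=cam("scene")
for n,uv,z in [("turps cap",(310,163),.185),("water top",(300,140),.215),("glue top",(346,171),.089),("tile",(336,266),.008),("orange1 cap",(351,178),.175),("ink",(288,182),.067)]:
    print(n,np.round(plane(c,[uv],z),3))
print("board",np.round(plane(c,[(274,146),(330,137),(336,152),(275,160)],.01),3))
print("tray",np.round(plane(c,[(269,190),(298,217),(326,206),(277,160)],.018),3))
c=cam("top")
for n,uv,z in [("turps cap",(319,142),.185),("water top",(349,122),.215),("glue top",(357,203),.089),("tile",(219,235),.008),("orange1 cap",(299,198),.175)]:
    print(n,np.round(plane(c,[uv],z),3))
goto((.45,0,.45),90); print(yaw())
E
```

```text
turps cap [[0.554 0.03  0.185]]
water top [[ 0.572 -0.056  0.215]]
glue top [[ 0.425 -0.028  0.089]]
tile [[0.526 0.3   0.008]]
orange1 cap [[0.444 0.113 0.175]]
ink [[ 0.622 -0.034  0.067]]
board [[ 0.646 -0.336  0.01 ]
 [ 0.415 -0.356  0.01 ]
 [ 0.412 -0.249  0.01 ]
 [ 0.651 -0.243  0.01 ]]
tray [[ 0.689 -0.063  0.018]
 [ 0.608  0.088  0.018]
 [ 0.509  0.054  0.018]
 [ 0.644 -0.231  0.018]]
turps cap [[0.558 0.013 0.185]]
water top [[ 0.563 -0.064  0.215]]
glue top [[ 0.427 -0.029  0.089]]
tile [[0.521 0.295 0.008]]
orange1 cap [[0.438 0.111 0.175]]
lin [ 0.4233 -0.4724 -0.2188] rot [-7.000e-02 -7.000e-02 -7.019e+01]
19.811423455276913
```

Run:
```python
from h import *
goto((.6,-.03,.45),0)
```

```text
lin [ 0.5543 -0.3933 -0.2189] rot [-0.09  0.   19.81]
```

Call:
{"fn": "apply_moves", "kwargs": {
  "commands": [
    {"linear":[0.1,-0.05,-0.2],"delta_rot":[0,0,5],"fingers":0},
    {"linear":[0.1,-0.05,-0.2],"delta_rot":[0,0,10],"fingers":0},
    {"linear":[0.554,-0.393,-0.219],"delta_rot":[0,0,19.8],"fingers":0},
    {"linear":[0.554,-0.393,-0.219],"delta_rot":[0,0,19.8],"fingers":0},
    {"linear":[0.554,-0.393,-0.219],"delta_rot":[0,0,19.8],"fingers":0},
    {"linear":[0.554,-0.393,-0.219],"delta_rot":[0,0,19.8],"fingers":0},
    {"linear":[0.554,-0.393,-0.219],"delta_rot":[0,0,19.8],"fingers":0},
    {"linear":[0.554,-0.393,-0.219],"delta_rot":[0,0,19.8],"fingers":0}
  ]
}}

```text
time: 0.95
tool_pos: [0.411, -0.3078, 0.38]
tool_rot: [-0.0, 1.0, -0.0, 0.0]
contact_force: [0.2, -0.3, 0.3]
gripper_width: 0.998
```

Run:
```python
from h import *
goto((.6,-.03,.45),0)
```

```text
lin [ 0.189  -0.2778 -0.0699] rot [-0. -0. -0.]
```

Call:
{"fn": "apply_moves", "kwargs": {
  "commands": [
    {"linear":[0.19,-0.28,-0.07],"delta_rot":[0,0,0],"fingers":0},
    {"linear":[0.19,-0.28,-0.07],"delta_rot":[0,0,0],"fingers":0},
    {"linear":[0.19,-0.28,-0.07],"delta_rot":[0,0,0],"fingers":0},
    {"linear":[0.19,-0.28,-0.07],"delta_rot":[0,0,0],"fingers":0},
    {"linear":[0.19,-0.28,-0.07],"delta_rot":[0,0,0],"fingers":0},
    {"linear":[0.19,-0.28,-0.07],"delta_rot":[0,0,0],"fingers":0},
    {"linear":[0.19,-0.28,-0.07],"delta_rot":[0,0,0],"fingers":0},
    {"linear":[0.19,-0.28,-0.07],"delta_rot":[0,0,0],"fingers":0}
  ]
}}

```text
time: 1.75
tool_pos: [0.6022, -0.0254, 0.45]
tool_rot: [-0.001, 1.0, 0.003, 0.0]
contact_force: [-1.0, -0.5, -0.3]
gripper_width: 1.0
```

Run:
```python
from h import *
s=state(); print(s["tool_pos"],yaw(s),s["joint_vel"])
grab("wrist","w1.png"); grab("top","t1.png")
```

```text
[ 0.60224761 -0.02535426  0.45002664] 0.37027679445066664 [-0.06611255 -0.03283555  0.05266879 -0.05100516  0.0110322  -0.03939876]
```

View pics/w1.png

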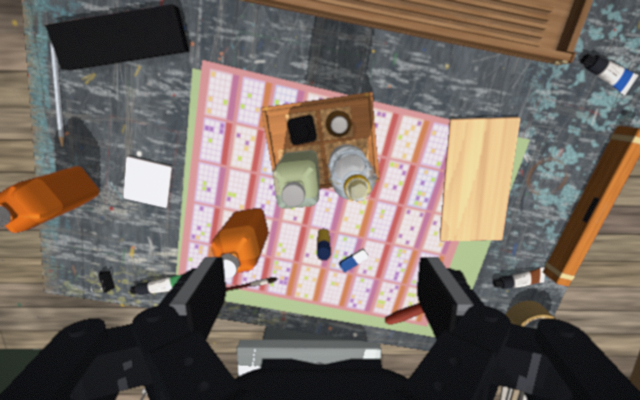

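View pics/t1.png

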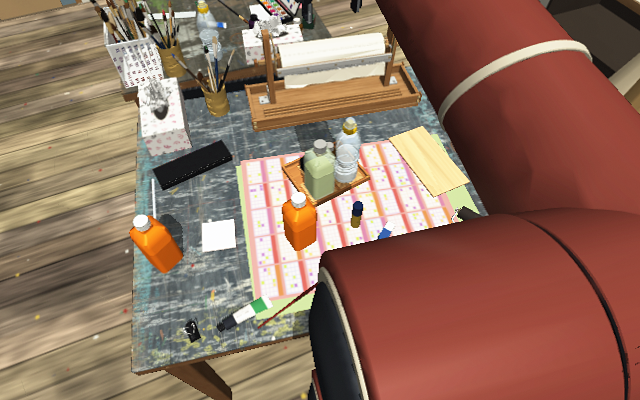

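The wrist view shows turps at (295,190) with its cap at (293,192), and the water cap at (357,187). The square black ink is at (301,129), the round brown ink with white cap at (339,124), and the glue stick at (324,243). The tile is at (148,182) and the board at (481,180).

Possible confusions:
- **Turps:** pale green at (295,190), versus the orange ones at (240,238) and (45,197).
- **Ink:** square black at (301,129), versus brown (339,124), the black slab (118,38) and the black clip (106,281).
- **Glue stick:** (324,243), versus the blue piece at (354,261).

I choose by the description and check it in a crop.

Run:
```python
import cv2
im=cv2.imread("pics/w1.png"); cv2.imwrite("pics/w1c.png",cv2.resize(im[80:270,220:410],None,fx=3.1,fy=3.1,interpolation=cv2.INTER_CUBIC))
im=cv2.imread("pics/w1.png")
hsv=cv2.cvtColor(im,cv2.COLOR_BGR2HSV)
print(hsv[192,293],hsv[187,357],hsv[129,301],hsv[182,148],hsv[180,481],hsv[236,323])
```

```text
[ 15   6 181] [ 27  38 189] [165  27  19] [120   4 245] [ 17 102 228] [ 22 177 118]
```

View pics/w1c.png

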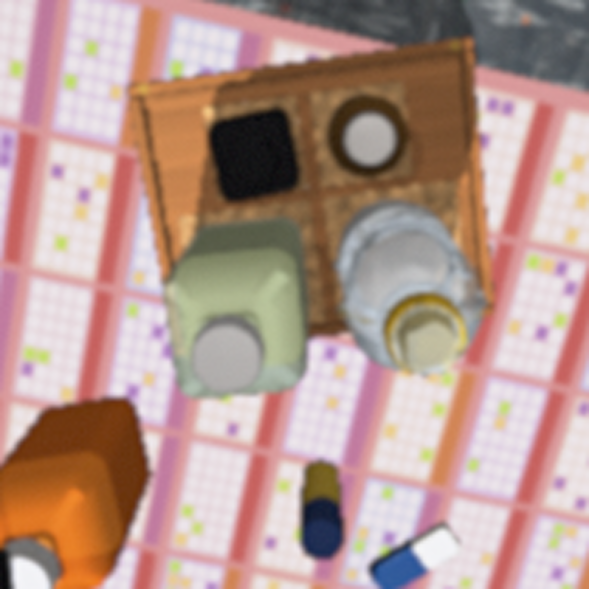

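```bash
cat > m1.py <<'E'
from h import *
s=dict(tool_pos=np.array([0.60224761,-0.02535426,0.45002664]))
s["tool_rot"]=np.array([-0.0010,1.0,0.003231,0.0])
# rebuild exact rotation from current state if unmoved
s=state(); print(s["tool_pos"],yaw(s))
c,im=grab("wrist","w2.png")
hsv=cv2.cvtColor(im,cv2.COLOR_BGR2HSV)
def blob(mask,roi):
    x0,y0,x1,y1=roi; m=np.zeros_like(mask); m[y0:y1,x0:x1]=mask[y0:y1,x0:x1]
    cs,_=cv2.findContours(m,cv2.RETR_EXTERNAL,cv2.CHAIN_APPROX_NONE); return max(cs,key=cv2.contourArea)
def rep(name,cn,z):
    r=cv2.minAreaRect(cn); b=plane(c,cv2.boxPoints(r),z); e=np.diff(np.r_[b,b[:1]],axis=0)
    print(name,"ctr px",np.round(r[0],1),"area",cv2.contourArea(cn),"xyz",np.round(b.mean(0),4),"sides mm",np.round(np.linalg.norm(e,axis=1)*1e3,1)[:2],"dir",np.round(np.degrees(np.arctan2(e[:2,1],e[:2,0])),1))
rep("tile",blob(cv2.inRange(hsv,(0,0,170),(180,40,255)),(105,140,190,225)),.008)
rep("board",blob(cv2.inRange(hsv,(8,50,150),(28,160,255)),(430,105,530,250)),.010)
rep("ink",blob(cv2.inRange(hsv,(0,0,0),(180,255,50)),(278,108,322,150)),.050)
for n,roi,lo,hi,z in [("turps cap",(275,175,312,212),(0,0,130),(180,35,255),.185),("round cap",(322,108,355,140),(0,0,130),(180,45,255),.070),("water ring",(335,165,380,205),(18,110,90),(35,255,255),.199)]:
    cn=blob(cv2.inRange(hsv,lo,hi),roi); (u,v),r=cv2.minEnclosingCircle(cn)
    p=plane(c,[(u,v),(u+r,v)],z); print(n,u,v,r,np.round(p[0],4),"diam",np.round(2e3*np.linalg.norm(p[1]-p[0]),1))
g=lambda x,y:(220+x/3.1,80+y/3.1)
print("glue",np.round(plane(c,[g(321,530)],.089),4),"spout",np.round(plane(c,[g(430,342)],.215),4))
t=plane(c,[g(135,90),g(471,40)],.018); print("tray rear corners",np.round(t,4),np.linalg.norm(t[1]-t[0]))
cv2.imwrite("pics/w2c.png",cv2.resize(im[80:270,220:410],None,fx=3.1,fy=3.1,interpolation=cv2.INTER_CUBIC))
E
python3 m1.py
```

```text
[ 0.60062279 -0.02873833  0.44933267] 0.12271307407300802
tile ctr px [143.6 181.4] area 1814.0 xyz [0.5254 0.2962 0.008 ] sides mm [81.5 87. ] dir [ -21.3 -102.7]
board ctr px [477.2 181.3] area 8071.0 xyz [ 0.5199 -0.3128  0.01  ] sides mm [259.2 121.8] dir [  1.7 -94.6]
ink ctr px [299.2 128.4] area 602.5 xyz [0.6256 0.0076 0.05  ] sides mm [41.1 41.1] dir [ -77.7 -167.5]
turps cap 293.0 198.5 18.554075241088867 [0.549  0.0083 0.185 ] diam 48.0
round cap 336.1666564941406 122.72222137451172 7.936966896057129 [ 0.6365 -0.0512  0.07  ] diam 24.6
water ring 353.0 182.5 11.884963989257812 [ 0.5742 -0.0673  0.199 ] diam 29.3
glue [[ 0.4269 -0.0324  0.089 ]] spout [[ 0.5687 -0.0728  0.215 ]]
tray rear corners [[ 0.6548  0.0692  0.018 ]
 [ 0.6811 -0.1121  0.018 ]] 0.18314210882109866
```

View pics/w2c.png

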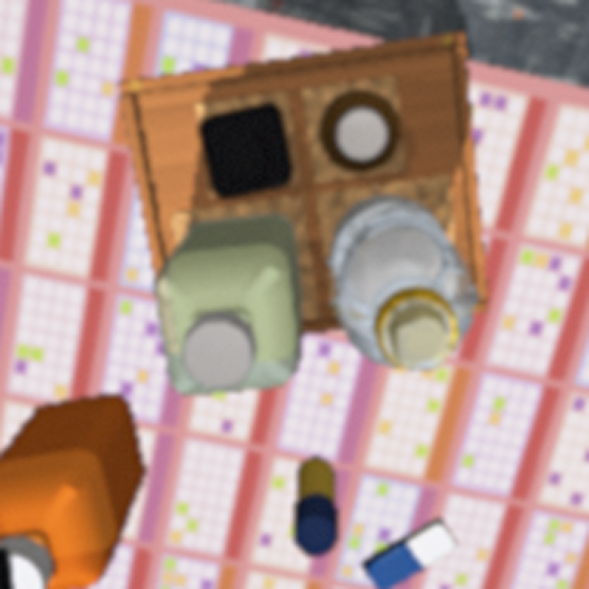

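```bash
cat > m2.py <<'E'
from h import *
s=state(); c=cam("wrist",s); im=cv2.imread("pics/w2.png"); hsv=cv2.cvtColor(im,cv2.COLOR_BGR2HSV)
g=lambda x,y:(220+x/3.1,80+y/3.1)
for n,uv,z in [("turps cap",g(219,349),.185),("spout",g(422,340),.215),("ring",g(418,330),.199),("glue",g(316,523),.089)]:
    print(n,np.round(uv,1),np.round(plane(c,[uv],z),4))
t=plane(c,[g(123,88),g(462,38),g(484,302)],.018); print("tray",np.round(t,4),np.linalg.norm(t[1]-t[0]),np.linalg.norm(t[1]-t[2]))
b=plane(c,[(444,118),(518,118),(504,241),(441,240)],.01);print("board?",np.round(b,3))
cv2.imwrite("pics/bd.png",cv2.resize(im[95:265,420:540],None,fx=3.5,fy=3.5,interpolation=cv2.INTER_CUBIC))
cv2.imwrite("pics/tl.png",cv2.resize(im[140:225,105:190],None,fx=5,fy=5,interpolation=cv2.INTER_CUBIC))
E
python3 m2.py
```

```text
turps cap [290.6 192.6] [[0.5567 0.0104 0.185 ]]
spout [356.1 189.7] [[ 0.5691 -0.0705  0.215 ]]
ring [354.8 186.5] [[ 0.5687 -0.0705  0.199 ]]
glue [321.9 248.7] [[ 0.4306 -0.0303  0.089 ]]
tray [[ 0.6556  0.0746  0.018 ]
 [ 0.6815 -0.1082  0.018 ]
 [ 0.5365 -0.1273  0.018 ]] 0.18468769649458472 0.1462799082802791
board? [[ 0.639 -0.24   0.01 ]
 [ 0.639 -0.367  0.01 ]
 [ 0.409 -0.381  0.01 ]
 [ 0.411 -0.26   0.01 ]]
```

View pics/bd.png

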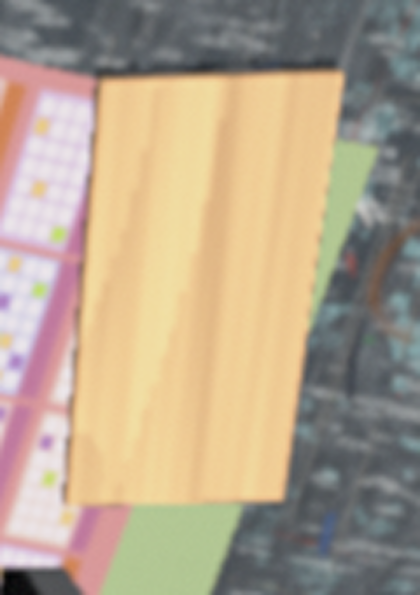

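View pics/tl.png

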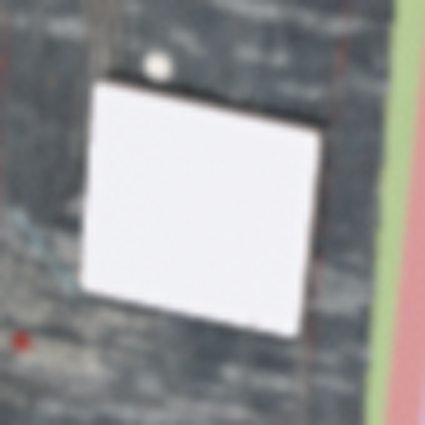

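Run:
```python
from h import *
c=cam("wrist")
for n,q,z in [("board",[(448.3,117),(518,115),(501.1,237.9),(438.9,238.7)],.01),("tile",[(123.8,156.4),(169,166),(165,207),(121.2,198)],.008)]:
    b=plane(c,q,z); e=np.diff(np.r_[b,b[:1]],axis=0); print(n,np.round(b.mean(0),4),np.round(np.linalg.norm(e,axis=1),4),np.round(np.degrees(np.arctan2(e[:,1],e[:,0])),1))
print("ink",plane(c,[(299.2,128.4)],.05))
goto((.569,-.0705,.28),0)
```

```text
board [ 0.5287 -0.3107  0.01  ] [0.1188 0.2291 0.119  0.2277] [ -88.4 -177.9   90.9    2.1]
tile [0.5246 0.2935 0.008 ] [0.08   0.0801 0.0805 0.0799] [-102.5  166.9   77.4  -13.4]
ink [[0.62547962 0.00667691 0.05      ]]
lin [-0.031   0.0408  0.1693] rot [0.01 0.07 0.03]
```

Call:
{"fn": "apply_moves", "kwargs": {
  "commands": [
    {"linear":[-0.031,0.041,0.04],"delta_rot":[0,0,0],"fingers":85},
    {"linear":[-0.031,0.041,0.09],"delta_rot":[0,0,0],"fingers":85},
    {"linear":[-0.031,0.041,0.14],"delta_rot":[0,0,0],"fingers":85},
    {"linear":[-0.031,0.041,0.17],"delta_rot":[0,0,0],"fingers":85},
    {"linear":[-0.031,0.041,0.17],"delta_rot":[0,0,0],"fingers":85},
    {"linear":[-0.031,0.041,0.17],"delta_rot":[0,0,0],"fingers":85},
    {"linear":[-0.031,0.041,0.17],"delta_rot":[0,0,0],"fingers":85},
    {"linear":[-0.031,0.041,0.17],"delta_rot":[0,0,0],"fingers":85}
  ]
}}

```text
time: 2.7
tool_pos: [0.5708, -0.0712, 0.2838]
tool_rot: [0.001, 1.0, 0.0, 0.003]
contact_force: [-0.2, 0.0, 0.6]
gripper_width: 0.668
```

Run:
```python
from h import *
c,im=grab("wrist","w3.png"); s=state(); print(s["tool_pos"],yaw(s),s["gripper_width"])
print(proj(c,[[.569,-.0705,.215],[.569,-.0705,.199],[.5567,.0104,.185]]))
```

```text
[ 0.57063395 -0.07100036  0.28326932] 0.012356589766788724 0.6641982538544509
[[321.10064667 214.5731305 ]
 [321.07806861 207.180351  ]
 [217.29368093 216.51541805]]
```

View pics/w3.png

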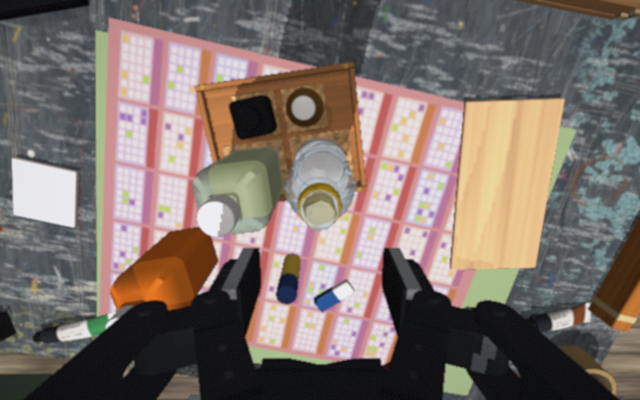

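The spout is at (320,209) and the turps cap at (216,217). Turps matches its prediction, and the water cap sits about 5 px higher than predicted. I'll triangulate both across the two views.

Run:
```python
from h import *
im=cv2.imread("pics/w3.png"); cv2.imwrite("pics/w3c.png",cv2.resize(im[130:260,180:370],None,fx=4,fy=4,interpolation=cv2.INTER_CUBIC))
c=cam("wrist"); print(plane(c,[(320,209)],.215),plane(c,[(320,203)],.199),plane(c,[(216,217)],.185))
```

```text
[[ 0.57297081 -0.06958048  0.215     ]] [[ 0.57213182 -0.06954155  0.199     ]] [[0.55622336 0.01143919 0.185     ]]
```

View pics/w3c.png

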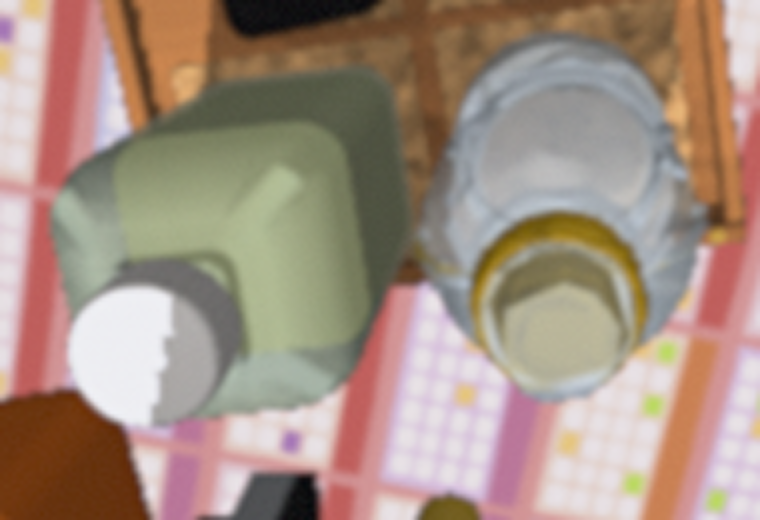

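Zoomed, the spout top is at (320,214.5) and the turps cap at (216.3,218.8), both close to prediction. So water is at about (0.570,-0.070) and turps at about (0.555,0.011). I descend to the water cap.

Call:
{"fn": "apply_moves", "kwargs": {
  "commands": [
    {"linear":[-0.001,-0.001,0.03],"delta_rot":[0,0,0],"fingers":85},
    {"linear":[-0.001,-0.001,0.07],"delta_rot":[0,0,0],"fingers":85},
    {"linear":[-0.001,-0.001,0.1],"delta_rot":[0,0,0],"fingers":85},
    {"linear":[-0.001,-0.001,0.105],"delta_rot":[0,0,0],"fingers":85},
    {"linear":[-0.001,-0.001,0.105],"delta_rot":[0,0,0],"fingers":85},
    {"linear":[-0.001,-0.001,0.105],"delta_rot":[0,0,0],"fingers":85},
    {"linear":[-0.001,-0.001,0.105],"delta_rot":[0,0,0],"fingers":85},
    {"linear":[-0.001,-0.001,0.105],"delta_rot":[0,0,0],"fingers":85}
  ]
}}

```text
time: 3.55
tool_pos: [0.5694, -0.0699, 0.177]
tool_rot: [0.0, 1.0, 0.0, 0.002]
contact_force: [-0.2, 0.6, 1.0]
gripper_width: 0.659
```

Run:
```python
from h import *
c,im=grab("scene","s4.png"); s=state(); print(s["tool_pos"],yaw(s),s["gripper_width"])
cv2.imwrite("pics/s4c.png",cv2.resize(im[80:240,230:400],None,fx=3.7,fy=3.7,interpolation=cv2.INTER_CUBIC))
```

```text
[ 0.56917438 -0.06982194  0.1765708 ] 0.013702493040084977 0.6667429969042052
```

View pics/s4c.png

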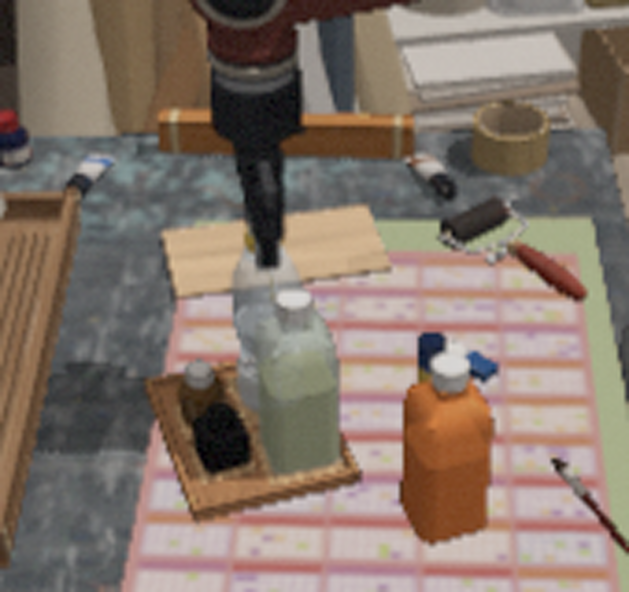

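The scene view shows the fingers straddling the water cap at about (301,147). I close.

Call:
{"fn": "apply_moves", "kwargs": {
  "commands": [
    {"linear":[0,0,0],"delta_rot":[0,0,0],"fingers":200},
    {"linear":[0,0,0],"delta_rot":[0,0,0],"fingers":200},
    {"linear":[0,0,0],"delta_rot":[0,0,0],"fingers":200},
    {"linear":[0,0,0],"delta_rot":[0,0,0],"fingers":200},
    {"linear":[0,0,0],"delta_rot":[0,0,0],"fingers":200},
    {"linear":[0,0,0],"delta_rot":[0,0,0],"fingers":200},
    {"linear":[0,0,0],"delta_rot":[0,0,0],"fingers":200},
    {"linear":[0,0,0],"delta_rot":[0,0,0],"fingers":200}
  ]
}}

```text
time: 4.4
tool_pos: [0.5687, -0.0698, 0.1755]
tool_rot: [0.0, 1.0, 0.0, 0.001]
contact_force: [0.1, -0.0, 4.3]
gripper_width: 0.338
```

Run:
```python
from h import *
s=state(); print(s["tool_pos"],yaw(s),s["gripper_width"]*85,s["contact_force"])
```

```text
[ 0.56871998 -0.06978744  0.17554031] 0.012824522818664983 28.709466367184998 [ 0.0576014  -0.02225458  4.29885903]
```

Call:
{"fn": "apply_moves", "kwargs": {
  "commands": [
    {"linear":[0,0,-0.015],"delta_rot":[0,0,0],"fingers":200},
    {"linear":[0,0,-0.04],"delta_rot":[0,0,0],"fingers":200},
    {"linear":[0,0,-0.065],"delta_rot":[0,0,0],"fingers":200},
    {"linear":[0,0.005,-0.08],"delta_rot":[0,0,0],"fingers":200},
    {"linear":[0,0.02,-0.085],"delta_rot":[0,0,0],"fingers":200},
    {"linear":[0.002,0.045,-0.085],"delta_rot":[0,0,0],"fingers":200},
    {"linear":[0.004,0.075,-0.085],"delta_rot":[0,0,0],"fingers":200},
    {"linear":[0.006,0.105,-0.085],"delta_rot":[0,0,0],"fingers":200}
  ]
}}

```text
time: 5.2
tool_pos: [0.5734, -0.1763, 0.258]
tool_rot: [-0.0, 1.0, 0.0, -0.001]
contact_force: [0.2, -0.2, -3.8]
gripper_width: 0.335
```

Run:
```python
from h import *
s=state(); print(s["tool_pos"],yaw(s),s["gripper_width"]*85,s["contact_force"])
goto((.589,-.309,.26),0)
```

```text
[ 0.57339825 -0.17629364  0.2580154 ] 0.009901862495936505 28.448427557513966 [ 0.22717399 -0.20726403 -3.80365207]
lin [ 0.0156  0.1327 -0.0021] rot [-0.05  0.16  0.01]
```

Call:
{"fn": "apply_moves", "kwargs": {
  "commands": [
    {"linear":[0.002,0.03,0],"delta_rot":[0,0,0],"fingers":200},
    {"linear":[0.006,0.06,0],"delta_rot":[0,0,0],"fingers":200},
    {"linear":[0.01,0.09,0],"delta_rot":[0,0,0],"fingers":200},
    {"linear":[0.014,0.115,0],"delta_rot":[0,0,0],"fingers":200},
    {"linear":[0.015,0.129,0],"delta_rot":[0,0,0],"fingers":200},
    {"linear":[0.015,0.133,0],"delta_rot":[0,0,0],"fingers":200},
    {"linear":[0.015,0.133,0.015],"delta_rot":[0,0,0],"fingers":200},
    {"linear":[0.015,0.133,0.03],"delta_rot":[0,0,0],"fingers":200}
  ]
}}

```text
time: 6.0
tool_pos: [0.5894, -0.3067, 0.2288]
tool_rot: [-0.0, 1.0, 0.0, 0.0]
contact_force: [0.5, -0.5, -3.8]
gripper_width: 0.336
```

Run:
```python
from h import *
s=state(); print(s["tool_pos"],yaw(s),s["gripper_width"]*85,s["contact_force"])
goto((.589,-.309,.1755),0)
```

```text
[ 0.58935797 -0.30672597  0.22882991] 0.05427915004252456 28.55740704640554 [ 0.49653991 -0.45617345 -3.82879647]
lin [-0.0004  0.0023  0.0533] rot [-0.03 -0.01  0.05]
```

Call:
{"fn": "apply_moves", "kwargs": {
  "commands": [
    {"linear":[0,0.001,0.015],"delta_rot":[0,0,0],"fingers":200},
    {"linear":[0,0.001,0.03],"delta_rot":[0,0,0],"fingers":200},
    {"linear":[0,0.001,0.04],"delta_rot":[0,0,0],"fingers":200},
    {"linear":[0,0.001,0.047],"delta_rot":[0,0,0],"fingers":200},
    {"linear":[0,0.001,0.05],"delta_rot":[0,0,0],"fingers":200},
    {"linear":[0,0.001,0.052],"delta_rot":[0,0,0],"fingers":200},
    {"linear":[0,0.001,0.052],"delta_rot":[0,0,0],"fingers":200},
    {"linear":[0,0.001,0.052],"delta_rot":[0,0,0],"fingers":200}
  ]
}}

```text
time: 6.8
tool_pos: [0.5898, -0.3089, 0.1787]
tool_rot: [0.0, 1.0, 0.0, 0.001]
contact_force: [-0.1, 1.0, -3.2]
gripper_width: 0.336
```

Call:
{"fn": "apply_moves", "kwargs": {
  "commands": [
    {"linear":[0,0,0.001],"delta_rot":[0,0,0],"fingers":200},
    {"linear":[0,0,0.002],"delta_rot":[0,0,0],"fingers":200},
    {"linear":[0,0,0.003],"delta_rot":[0,0,0],"fingers":200},
    {"linear":[0,0,0.003],"delta_rot":[0,0,0],"fingers":200},
    {"linear":[0,0,0.003],"delta_rot":[0,0,0],"fingers":200},
    {"linear":[0,0,0.003],"delta_rot":[0,0,0],"fingers":200},
    {"linear":[0,0,0.003],"delta_rot":[0,0,0],"fingers":200},
    {"linear":[0,0,0.003],"delta_rot":[0,0,0],"fingers":200}
  ]
}}

```text
time: 7.6
tool_pos: [0.5897, -0.3089, 0.1756]
tool_rot: [0.0, 1.0, 0.0, 0.0]
contact_force: [0.0, -0.5, 2.2]
gripper_width: 0.337
```

Contact shows at z=0.1756, the same as the grasp height. I release, keeping the fingers from opening wider than needed, then rise.

Call:
{"fn": "apply_moves", "kwargs": {
  "commands": [
    {"linear":[0,0,0],"delta_rot":[0,0,0],"fingers":85},
    {"linear":[0,0,0],"delta_rot":[0,0,0],"fingers":85},
    {"linear":[0,0,0],"delta_rot":[0,0,0],"fingers":85},
    {"linear":[0,0,0],"delta_rot":[0,0,0],"fingers":85},
    {"linear":[0,0,-0.02],"delta_rot":[0,0,0],"fingers":85},
    {"linear":[0,0,-0.06],"delta_rot":[0,0,0],"fingers":85},
    {"linear":[0,0,-0.1],"delta_rot":[0,0,0],"fingers":85},
    {"linear":[0,-0.02,-0.12],"delta_rot":[0,0,0],"fingers":85}
  ]
}}

```text
time: 8.4
tool_pos: [0.5902, -0.2907, 0.2996]
tool_rot: [0.002, 1.0, -0.001, 0.003]
contact_force: [-0.6, -1.2, 0.0]
gripper_width: 0.674
```

Run:
```python
from h import *
s=state(); print(s["tool_pos"],yaw(s),s["gripper_width"]*85,s["contact_force"])
goto((.555,.011,.26),0)
c,im=grab("scene","s5.png"); cv2.imwrite("pics/s5c.png",cv2.resize(im[80:240,230:400],None,fx=3.7,fy=3.7,interpolation=cv2.INTER_CUBIC))
```

```text
[ 0.59021642 -0.29069186  0.29960825] -0.12057237846700142 57.24978018312733 [-0.56011252 -1.24785701  0.01980656]
lin [-0.036  -0.3018  0.0382] rot [ 0.23 -0.29 -0.12]
```

View pics/s5c.png

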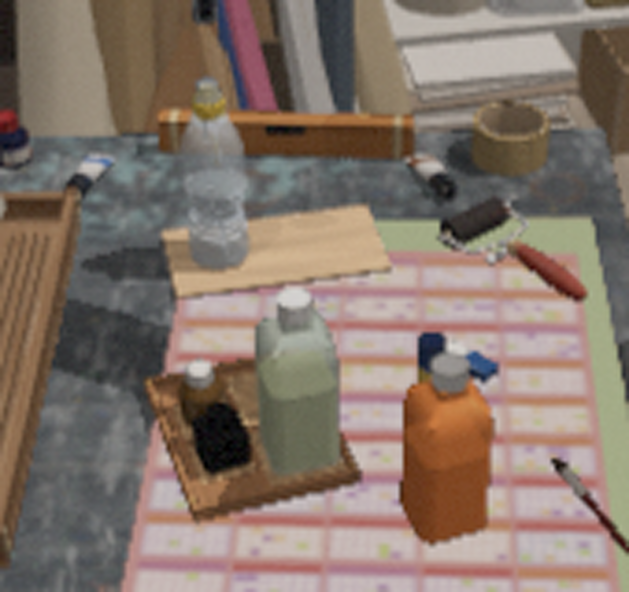

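The water bottle stands upright on the board at (288,128). Now to turps.

Call:
{"fn": "apply_moves", "kwargs": {
  "commands": [
    {"linear":[-0.006,-0.05,0],"delta_rot":[0,0,0],"fingers":85},
    {"linear":[-0.012,-0.1,0],"delta_rot":[0,0,0],"fingers":85},
    {"linear":[-0.018,-0.15,0],"delta_rot":[0,0,0],"fingers":85},
    {"linear":[-0.024,-0.2,0.01],"delta_rot":[0,0,0],"fingers":85},
    {"linear":[-0.03,-0.25,0.02],"delta_rot":[0,0,0],"fingers":85},
    {"linear":[-0.035,-0.3,0.04],"delta_rot":[0,0,0],"fingers":85},
    {"linear":[-0.035,-0.301,0.04],"delta_rot":[0,0,0],"fingers":85},
    {"linear":[-0.035,-0.301,0.04],"delta_rot":[0,0,0],"fingers":85}
  ]
}}

```text
time: 9.25
tool_pos: [0.5535, 0.0136, 0.2534]
tool_rot: [0.0, 1.0, 0.002, -0.001]
contact_force: [0.1, -2.0, -0.7]
gripper_width: 0.672
```

Run:
```python
from h import *
c,im=grab("wrist","w6.png"); s=state(); print(s["tool_pos"],yaw(s),s["gripper_width"]*85)
print(proj(c,[[.555,.011,.185]]))
cv2.imwrite("pics/w6c.png",cv2.resize(im[90:280,220:420],None,fx=3.1,fy=3.1,interpolation=cv2.INTER_CUBIC))
```

```text
[0.55420632 0.01235387 0.25441844] 0.07677783651770714 56.747051318095835
[[326.10729181 209.47996803]]
```

View pics/w6c.png

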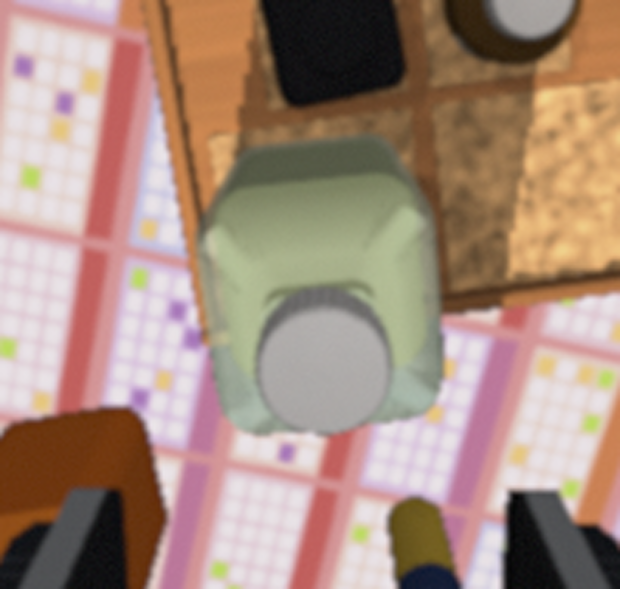

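The turps cap centre is at (324.5,208.7), giving (0.5555,0.012), which agrees. I descend and grip.

Call:
{"fn": "apply_moves", "kwargs": {
  "commands": [
    {"linear":[0.001,0,0.03],"delta_rot":[0,0,0],"fingers":85},
    {"linear":[0.001,0,0.06],"delta_rot":[0,0,0],"fingers":85},
    {"linear":[0.001,0,0.08],"delta_rot":[0,0,0],"fingers":85},
    {"linear":[0.001,0,0.084],"delta_rot":[0,0,0],"fingers":85},
    {"linear":[0.001,0,0.084],"delta_rot":[0,0,0],"fingers":85},
    {"linear":[0.001,0,0.084],"delta_rot":[0,0,0],"fingers":85},
    {"linear":[0.001,0,0.084],"delta_rot":[0,0,0],"fingers":85},
    {"linear":[0.001,0,0.084],"delta_rot":[0,0,0],"fingers":85}
  ]
}}

```text
time: 10.1
tool_pos: [0.5562, 0.0122, 0.1724]
tool_rot: [0.0, 1.0, 0.0, 0.001]
contact_force: [0.7, -0.1, -0.0]
gripper_width: 0.665
```

Call:
{"fn": "apply_moves", "kwargs": {
  "commands": [
    {"linear":[0,0,0],"delta_rot":[0,0,0],"fingers":200},
    {"linear":[0,0,0],"delta_rot":[0,0,0],"fingers":200},
    {"linear":[0,0,0],"delta_rot":[0,0,0],"fingers":200},
    {"linear":[0,0,0],"delta_rot":[0,0,0],"fingers":200},
    {"linear":[0,0,0],"delta_rot":[0,0,0],"fingers":200},
    {"linear":[0,0,0],"delta_rot":[0,0,0],"fingers":200},
    {"linear":[0,0,0],"delta_rot":[0,0,0],"fingers":200},
    {"linear":[0,0,0],"delta_rot":[0,0,0],"fingers":200}
  ]
}}

```text
time: 10.9
tool_pos: [0.5557, 0.0123, 0.1717]
tool_rot: [0.0, 1.0, 0.0, 0.001]
contact_force: [-1.3, -0.8, 5.4]
gripper_width: 0.331
```

Run:
```python
from h import *
s=state(); print(s["tool_pos"],yaw(s),s["gripper_width"]*85,s["contact_force"])
goto((.469,-.313,.26),0)
```

```text
[0.55574388 0.01226085 0.17171107] 0.016867954919942665 28.157681726239186 [-1.33023918 -0.8210227   5.39266472]
lin [-0.0867  0.3253 -0.0883] rot [ 0.02 -0.07  0.02]
```

Call:
{"fn": "apply_moves", "kwargs": {
  "commands": [
    {"linear":[0,0,-0.015],"delta_rot":[0,0,0],"fingers":200},
    {"linear":[0,0,-0.04],"delta_rot":[0,0,0],"fingers":200},
    {"linear":[0,0,-0.065],"delta_rot":[0,0,0],"fingers":200},
    {"linear":[0,0.005,-0.085],"delta_rot":[0,0,0],"fingers":200},
    {"linear":[-0.002,0.02,-0.09],"delta_rot":[0,0,0],"fingers":200},
    {"linear":[-0.006,0.045,-0.09],"delta_rot":[0,0,0],"fingers":200},
    {"linear":[-0.014,0.075,-0.09],"delta_rot":[0,0,0],"fingers":200},
    {"linear":[-0.022,0.105,-0.09],"delta_rot":[0,0,0],"fingers":200}
  ]
}}

```text
time: 11.7
tool_pos: [0.5319, -0.0939, 0.259]
tool_rot: [-0.0, 1.0, 0.0, -0.002]
contact_force: [0.0, -0.2, -3.5]
gripper_width: 0.335
```

Call:
{"fn": "apply_moves", "kwargs": {
  "commands": [
    {"linear":[-0.008,0.03,0],"delta_rot":[0,0,0],"fingers":200},
    {"linear":[-0.016,0.06,0],"delta_rot":[0,0,0],"fingers":200},
    {"linear":[-0.024,0.09,0],"delta_rot":[0,0,0],"fingers":200},
    {"linear":[-0.032,0.12,0],"delta_rot":[0,0,0],"fingers":200},
    {"linear":[-0.04,0.15,0],"delta_rot":[0,0,0],"fingers":200},
    {"linear":[-0.048,0.18,0],"delta_rot":[0,0,0],"fingers":200},
    {"linear":[-0.056,0.205,0],"delta_rot":[0,0,0],"fingers":200},
    {"linear":[-0.064,0.219,0],"delta_rot":[0,0,0],"fingers":200}
  ]
}}

```text
time: 12.5
tool_pos: [0.4676, -0.3134, 0.2589]
tool_rot: [-0.001, 1.0, -0.001, -0.001]
contact_force: [0.4, 1.0, -3.9]
gripper_width: 0.333
```

Run:
```python
from h import *
s=state(); print(s["tool_pos"],yaw(s),s["gripper_width"]*85,s["contact_force"])
goto((.469,-.313,.1717),0)
```

```text
[ 0.46759362 -0.31336767  0.2589138 ] -0.10465644417393587 28.275169450206313 [ 0.44346171  1.02405063 -3.86405158]
lin [ 0.0016 -0.0002  0.0872] rot [-0.1   0.15 -0.1 ]
```

Call:
{"fn": "apply_moves", "kwargs": {
  "commands": [
    {"linear":[0.001,0,0.015],"delta_rot":[0,0,0],"fingers":200},
    {"linear":[0.001,0,0.035],"delta_rot":[0,0,0],"fingers":200},
    {"linear":[0.001,0,0.055],"delta_rot":[0,0,0],"fingers":200},
    {"linear":[0.001,0,0.07],"delta_rot":[0,0,0],"fingers":200},
    {"linear":[0.001,0,0.08],"delta_rot":[0,0,0],"fingers":200},
    {"linear":[0.001,0,0.083],"delta_rot":[0,0,0],"fingers":200},
    {"linear":[0.001,0,0.085],"delta_rot":[0,0,0],"fingers":200},
    {"linear":[0.001,0,0.085],"delta_rot":[0,0,0],"fingers":200}
  ]
}}

```text
time: 13.3
tool_pos: [0.4708, -0.3118, 0.1766]
tool_rot: [0.0, 1.0, 0.0, 0.0]
contact_force: [-0.3, -0.2, -3.4]
gripper_width: 0.332
```

Call:
{"fn": "apply_moves", "kwargs": {
  "commands": [
    {"linear":[0,0,0.002],"delta_rot":[0,0,0],"fingers":200},
    {"linear":[0,0,0.003],"delta_rot":[0,0,0],"fingers":200},
    {"linear":[0,0,0.004],"delta_rot":[0,0,0],"fingers":200},
    {"linear":[0,0,0.004],"delta_rot":[0,0,0],"fingers":200},
    {"linear":[0,0,0.004],"delta_rot":[0,0,0],"fingers":200},
    {"linear":[0,0,0.004],"delta_rot":[0,0,0],"fingers":200},
    {"linear":[0,0,0.004],"delta_rot":[0,0,0],"fingers":200},
    {"linear":[0,0,0.004],"delta_rot":[0,0,0],"fingers":200}
  ]
}}

```text
time: 14.1
tool_pos: [0.4704, -0.3117, 0.1719]
tool_rot: [0.0, 1.0, 0.0, 0.0]
contact_force: [-0.1, -0.2, -3.5]
gripper_width: 0.333
```

Call:
{"fn": "apply_moves", "kwargs": {
  "commands": [
    {"linear":[0,0,0.0005],"delta_rot":[0,0,0],"fingers":200},
    {"linear":[0,0,0.001],"delta_rot":[0,0,0],"fingers":200},
    {"linear":[0,0,0.001],"delta_rot":[0,0,0],"fingers":200},
    {"linear":[0,0,0.001],"delta_rot":[0,0,0],"fingers":200},
    {"linear":[0,0,0.001],"delta_rot":[0,0,0],"fingers":200},
    {"linear":[0,0,0.001],"delta_rot":[0,0,0],"fingers":200},
    {"linear":[0,0,0.001],"delta_rot":[0,0,0],"fingers":200},
    {"linear":[0,0,0.001],"delta_rot":[0,0,0],"fingers":200}
  ]
}}

```text
time: 14.9
tool_pos: [0.4707, -0.312, 0.1717]
tool_rot: [0.001, 1.0, 0.0, 0.0]
contact_force: [-1.5, -0.3, 4.9]
gripper_width: 0.334
```

Contact at 0.1717, so I release and rise.

Call:
{"fn": "apply_moves", "kwargs": {
  "commands": [
    {"linear":[0,0,0],"delta_rot":[0,0,0],"fingers":85},
    {"linear":[0,0,0],"delta_rot":[0,0,0],"fingers":85},
    {"linear":[0,0,0],"delta_rot":[0,0,0],"fingers":85},
    {"linear":[0,0,0],"delta_rot":[0,0,0],"fingers":85},
    {"linear":[0,0,-0.02],"delta_rot":[0,0,0],"fingers":85},
    {"linear":[0,0,-0.06],"delta_rot":[0,0,0],"fingers":85},
    {"linear":[0,0,-0.1],"delta_rot":[0,0,0],"fingers":85},
    {"linear":[0,-0.02,-0.12],"delta_rot":[0,0,0],"fingers":85}
  ]
}}

```text
time: 15.7
tool_pos: [0.4712, -0.2935, 0.2951]
tool_rot: [0.002, 1.0, -0.001, 0.002]
contact_force: [0.8, 0.0, -0.3]
gripper_width: 0.667
```

Run:
```python
from h import *
s=state(); print(s["tool_pos"],yaw(s),s["gripper_width"]*85,s["contact_force"])
goto((.60,.006,.25),8)
```

```text
[ 0.47118355 -0.29350607  0.29509432] -0.10880312619498805 56.70204276816295 [ 0.81732274  0.01848286 -0.25245871]
lin [ 0.1281 -0.2999  0.0444] rot [ 0.25 -0.22 -8.11]
```

Run:
```python
from h import *
goto((.622,.005,.25),98)
```

```text
lin [ 0.1501 -0.299   0.0445] rot [ 3.700e-01  2.000e-02 -9.811e+01]
```

Call:
{"fn": "apply_moves", "kwargs": {
  "commands": [
    {"linear":[0.02,-0.04,0],"delta_rot":[0,0,-7],"fingers":85},
    {"linear":[0.04,-0.08,0],"delta_rot":[0,0,-14],"fingers":85},
    {"linear":[0.06,-0.12,0],"delta_rot":[0,0,-21],"fingers":85},
    {"linear":[0.08,-0.16,0],"delta_rot":[0,0,-28],"fingers":85},
    {"linear":[0.1,-0.2,0],"delta_rot":[0,0,-35],"fingers":85},
    {"linear":[0.12,-0.24,0],"delta_rot":[0,0,-42],"fingers":85},
    {"linear":[0.14,-0.28,0],"delta_rot":[0,0,-49],"fingers":85},
    {"linear":[0.15,-0.299,0.01],"delta_rot":[0,0,-56],"fingers":85}
  ]
}}

```text
time: 16.5
tool_pos: [0.6219, 0.0106, 0.2822]
tool_rot: [0.0, 0.881, 0.473, 0.002]
contact_force: [-0.1, -0.1, 0.5]
gripper_width: 0.667
```

Run:
```python
from h import *
s=state(); print(s["tool_pos"],yaw(s)); goto((.622,.005,.25),98)
```

```text
[0.62193452 0.01062904 0.2822365 ] 56.48076734270193
lin [-0.0047  0.0031  0.0322] rot [  0.17  -0.07 -41.52]
```

Call:
{"fn": "apply_moves", "kwargs": {
  "commands": [
    {"linear":[-0.004,0.002,0.01],"delta_rot":[0,0,-7],"fingers":85},
    {"linear":[-0.004,0.002,0.03],"delta_rot":[0,0,-14],"fingers":85},
    {"linear":[-0.004,0.002,0.03],"delta_rot":[0,0,-21],"fingers":85},
    {"linear":[-0.004,0.002,0.03],"delta_rot":[0,0,-28],"fingers":85},
    {"linear":[-0.004,0.002,0.03],"delta_rot":[0,0,-35],"fingers":85},
    {"linear":[-0.004,0.002,0.03],"delta_rot":[0,0,-41.5],"fingers":85},
    {"linear":[-0.004,0.002,0.03],"delta_rot":[0,0,-41.5],"fingers":85},
    {"linear":[-0.004,0.002,0.03],"delta_rot":[0,0,-41.5],"fingers":85}
  ]
}}

```text
time: 17.3
tool_pos: [0.6197, 0.003, 0.2507]
tool_rot: [-0.0, 0.66, 0.751, -0.0]
contact_force: [0.6, 0.8, 0.1]
gripper_width: 0.667
```

Run:
```python
from h import *
c,im=grab("wrist","w7.png"); s=state(); print(s["tool_pos"],yaw(s))
print(proj(c,[[.6255,.0067,.067],[.6255,.0067,.05],[.6365,-.0512,.07]]))
```

```text
[0.61970952 0.00296508 0.25076807] 97.39825907116243
[[327.74456552 172.55686524]
 [327.42285956 169.03747375]
 [330.7454183  227.66338559]]
```

View pics/w7.png

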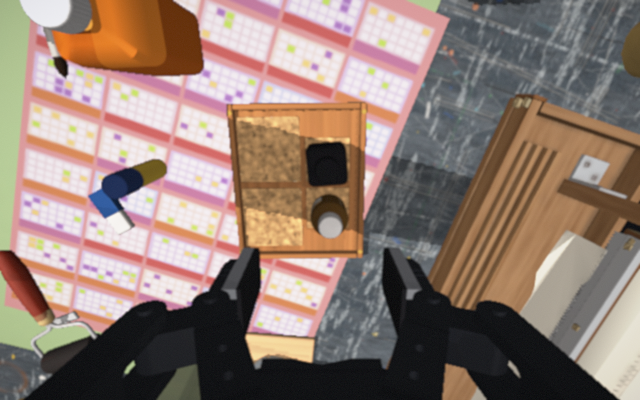

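Run:
```python
from h import *
im=cv2.imread("pics/w7.png"); a=im[135:245,295:360].astype(float)
a=np.clip((a/255)**.45*255,0,255).astype(np.uint8)
cv2.imwrite("pics/w7c.png",cv2.resize(a,None,fx=5,fy=5,interpolation=cv2.INTER_CUBIC))
```

```text
(no output)
```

View pics/w7c.png

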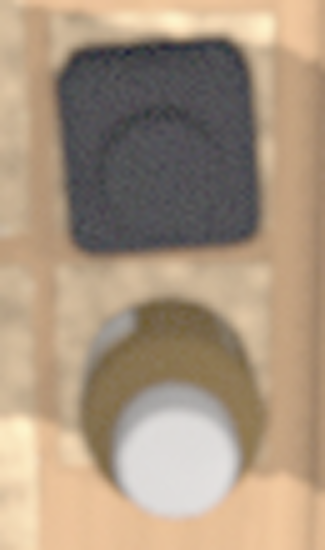

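Run:
```python
from h import *
s=state(); c=cam("wrist",s); print(s["tool_pos"],yaw(s))
print(plane(c,[(328,169.5)],.067),plane(c,[(328,166)],.05),plane(c,[(330,226)],.07))
goto((.6253,.0090,.12),98)
```

```text
[0.61970952 0.00296508 0.25076807] 97.39825907116243
[[0.62538732 0.00982779 0.067     ]] [[0.62572506 0.00999526 0.05      ]] [[ 0.63554055 -0.04947691  0.07      ]]
lin [0.0053 0.0063 0.1308] rot [-0.01 -0.   -0.6 ]
```

Call:
{"fn": "apply_moves", "kwargs": {
  "commands": [
    {"linear":[0.005,0.006,0.03],"delta_rot":[0,0,-0.6],"fingers":85},
    {"linear":[0.005,0.006,0.07],"delta_rot":[0,0,-0.6],"fingers":85},
    {"linear":[0.005,0.006,0.1],"delta_rot":[0,0,-0.6],"fingers":85},
    {"linear":[0.005,0.006,0.13],"delta_rot":[0,0,-0.6],"fingers":85},
    {"linear":[0.005,0.006,0.13],"delta_rot":[0,0,-0.6],"fingers":85},
    {"linear":[0.005,0.006,0.13],"delta_rot":[0,0,-0.6],"fingers":85},
    {"linear":[0.005,0.006,0.13],"delta_rot":[0,0,-0.6],"fingers":85},
    {"linear":[0.005,0.006,0.13],"delta_rot":[0,0,-0.6],"fingers":85}
  ]
}}

```text
time: 18.15
tool_pos: [0.6266, 0.0085, 0.1237]
tool_rot: [0.002, 0.655, 0.755, 0.001]
contact_force: [0.0, -0.0, -0.0]
gripper_width: 0.666
```

Run:
```python
from h import *
c,im=grab("wrist","w8.png"); s=state(); print(s["tool_pos"],yaw(s))
print(proj(c,[[.6255,.0095,.067],[.6255,.0095,.05]])); goto((.6255,.0095,.053),98)
a=im[100:330,220:420].astype(float)
a=np.clip((a/255)**.5*255,0,255).astype(np.uint8)
cv2.imwrite("pics/w8c.png",cv2.resize(a,None,fx=2.6,fy=2.6,interpolation=cv2.INTER_CUBIC))
```

```text
[0.62641966 0.00857851 0.12335047] 98.10475300019202
[[320.04294031 218.53091818]
 [319.98739577 209.84995245]]
lin [ 0.0011 -0.001   0.0703] rot [0.21 0.05 0.1 ]
```

View pics/w8c.png

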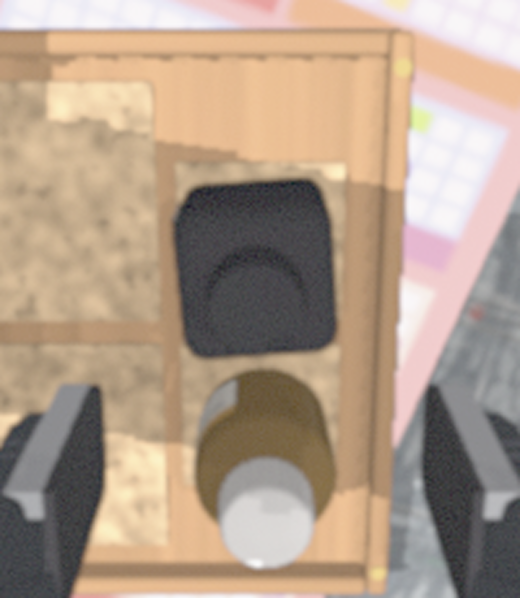

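The ink cap centre is at (318.8,218.5), predicted (320,218.5). I descend and grip.

Call:
{"fn": "apply_moves", "kwargs": {
  "commands": [
    {"linear":[0.001,0,0.025],"delta_rot":[0,0,0],"fingers":85},
    {"linear":[0.001,0,0.05],"delta_rot":[0,0,0],"fingers":85},
    {"linear":[0.001,0,0.065],"delta_rot":[0,0,0],"fingers":85},
    {"linear":[0.001,0,0.069],"delta_rot":[0,0,0],"fingers":85},
    {"linear":[0.001,0,0.069],"delta_rot":[0,0,0],"fingers":85},
    {"linear":[0.001,0,0.069],"delta_rot":[0,0,0],"fingers":85},
    {"linear":[0.001,0,0.069],"delta_rot":[0,0,0],"fingers":85},
    {"linear":[0.001,0,0.069],"delta_rot":[0,0,0],"fingers":85}
  ]
}}

```text
time: 19.0
tool_pos: [0.6257, 0.0096, 0.0531]
tool_rot: [0.001, 0.655, 0.755, 0.001]
contact_force: [0.7, 1.4, 0.2]
gripper_width: 0.669
```

Call:
{"fn": "apply_moves", "kwargs": {
  "commands": [
    {"linear":[0,0,0],"delta_rot":[0,0,0],"fingers":215},
    {"linear":[0,0,0],"delta_rot":[0,0,0],"fingers":215},
    {"linear":[0,0,0],"delta_rot":[0,0,0],"fingers":215},
    {"linear":[0,0,0],"delta_rot":[0,0,0],"fingers":215},
    {"linear":[0,0,0],"delta_rot":[0,0,0],"fingers":215},
    {"linear":[0,0,0],"delta_rot":[0,0,0],"fingers":215},
    {"linear":[0,0,0],"delta_rot":[0,0,0],"fingers":215},
    {"linear":[0,0,0],"delta_rot":[0,0,0],"fingers":215}
  ]
}}

```text
time: 19.8
tool_pos: [0.6252, 0.0096, 0.0525]
tool_rot: [0.0, 0.655, 0.755, 0.0]
contact_force: [-0.7, 0.2, 5.7]
gripper_width: 0.276
```

Run:
```python
from h import *
s=state(); print(s["tool_pos"],yaw(s),s["gripper_width"]*85,s["contact_force"])
goto((.5246,.2935,.22),98)
```

```text
[0.62524909 0.00964353 0.05246362] 98.11495876274094 23.470348069276167 [-0.74492214  0.16378698  5.69880375]
lin [ 0.2952 -0.0595 -0.1676] rot [0.04 0.01 0.11]
```

Call:
{"fn": "apply_moves", "kwargs": {
  "commands": [
    {"linear":[0,0,-0.02],"delta_rot":[0,0,0],"fingers":215},
    {"linear":[0,0,-0.05],"delta_rot":[0,0,0],"fingers":215},
    {"linear":[0,0,-0.09],"delta_rot":[0,0,0],"fingers":215},
    {"linear":[0.005,-0.001,-0.125],"delta_rot":[0,0,0],"fingers":215},
    {"linear":[0.025,-0.005,-0.145],"delta_rot":[0,0,0],"fingers":215},
    {"linear":[0.055,-0.011,-0.15],"delta_rot":[0,0,0],"fingers":215},
    {"linear":[0.09,-0.018,-0.15],"delta_rot":[0,0,0],"fingers":215},
    {"linear":[0.125,-0.025,-0.15],"delta_rot":[0,0,0],"fingers":215}
  ]
}}

```text
time: 20.6
tool_pos: [0.5818, 0.1308, 0.2011]
tool_rot: [-0.0, 0.656, 0.755, -0.0]
contact_force: [0.6, 0.7, -1.2]
gripper_width: 0.273
```

Call:
{"fn": "apply_moves", "kwargs": {
  "commands": [
    {"linear":[0.035,-0.007,0],"delta_rot":[0,0,0],"fingers":215},
    {"linear":[0.07,-0.014,0],"delta_rot":[0,0,0],"fingers":215},
    {"linear":[0.105,-0.021,0],"delta_rot":[0,0,0],"fingers":215},
    {"linear":[0.135,-0.028,0],"delta_rot":[0,0,0],"fingers":215},
    {"linear":[0.157,-0.033,0],"delta_rot":[0,0,0],"fingers":215},
    {"linear":[0.168,-0.035,0],"delta_rot":[0,0,0],"fingers":215},
    {"linear":[0.17,-0.035,0],"delta_rot":[0,0,0],"fingers":215},
    {"linear":[0.17,-0.035,0],"delta_rot":[0,0,0],"fingers":215}
  ]
}}

```text
time: 21.4
tool_pos: [0.524, 0.2928, 0.2013]
tool_rot: [0.0, 0.655, 0.755, -0.0]
contact_force: [0.6, -1.0, -0.5]
gripper_width: 0.272
```

Run:
```python
from h import *
s=state(); print(s["tool_pos"],yaw(s),s["gripper_width"]*85,s["contact_force"])
goto((.5246,.2935,.0525),98)
c,im=grab("wrist","w9.png"); print(proj(c,[[.5246,.2935,.008]]))
```

```text
[0.52395941 0.2928173  0.20132084] 98.10931056227948 23.116837970472858 [ 0.56903225 -1.02349731 -0.50588366]
lin [0.0007 0.0008 0.1488] rot [-0.03  0.04  0.11]
[[322.30115175 172.61171624]]
```

View pics/w9.png

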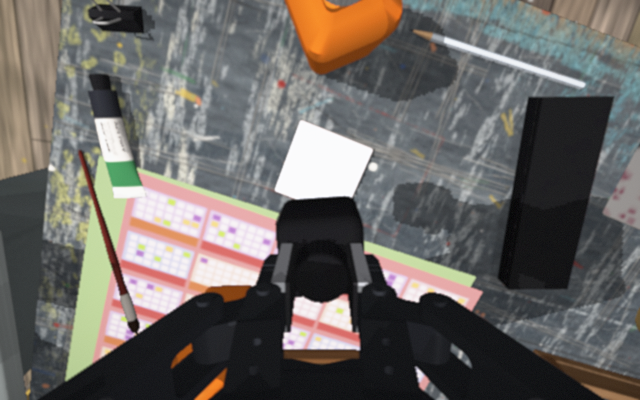

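The ink is held at (318,250). The tile corners are at (303,121), (373,149) and (275,188), so its centre is about (324,168.5).

Run:
```python
from h import *
c=cam("wrist"); t=plane(c,[(303,121),(373,149),(275,188)],.008); print(t,(t[1]+t[2])/2,np.linalg.norm(t[1]-t[0]),np.linalg.norm(t[2]-t[0]))
c=cam("scene")
b=plane(c,[(327,255),(351,257),(347,278),(321,276)],.008);print(b,b.mean(0))
goto((.5245,.2945,.0505),98)
```

```text
[[0.49836474 0.34242186 0.008     ]
 [0.5725991  0.32478274 0.008     ]
 [0.47764061 0.26962294 0.008     ]] [0.52511985 0.29720284 0.008     ] 0.07630123840546373 0.07569129182743335
[[0.54392589 0.2541044  0.008     ]
 [0.47552593 0.27485306 0.008     ]
 [0.50417694 0.34745469 0.008     ]
 [0.57516703 0.32699373 0.008     ]] [0.52469895 0.30085147 0.008     ]
lin [0.0021 0.0007 0.151 ] rot [-0.03  0.03  0.07]
```

Call:
{"fn": "apply_moves", "kwargs": {
  "commands": [
    {"linear":[0.003,0.001,0.02],"delta_rot":[0,0,0],"fingers":215},
    {"linear":[0.003,0.001,0.05],"delta_rot":[0,0,0],"fingers":215},
    {"linear":[0.003,0.001,0.085],"delta_rot":[0,0,0],"fingers":215},
    {"linear":[0.003,0.001,0.115],"delta_rot":[0,0,0],"fingers":215},
    {"linear":[0.003,0.001,0.135],"delta_rot":[0,0,0],"fingers":215},
    {"linear":[0.003,0.001,0.145],"delta_rot":[0,0,0],"fingers":215},
    {"linear":[0.003,0.001,0.147],"delta_rot":[0,0,0],"fingers":215},
    {"linear":[0.003,0.001,0.147],"delta_rot":[0,0,0],"fingers":215}
  ]
}}

```text
time: 22.25
tool_pos: [0.5252, 0.2961, 0.0556]
tool_rot: [0.0, 0.656, 0.755, 0.0]
contact_force: [0.5, 1.1, -0.2]
gripper_width: 0.278
```

Run:
```python
from h import *
c,im=grab("scene","s10.png"); s=state(); print(s["tool_pos"],s["contact_force"])
cv2.imwrite("pics/s10c.png",cv2.resize(im[190:320,270:410],None,fx=4,fy=4,interpolation=cv2.INTER_CUBIC))
```

```text
[0.52563349 0.2964447  0.05634236] [-0.17362813 -0.49876557 -0.69754244]
```

View pics/s10c.png

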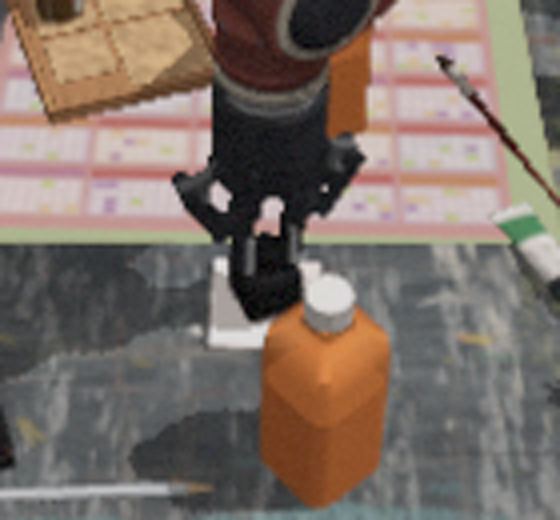

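Call:
{"fn": "apply_moves", "kwargs": {
  "commands": [
    {"linear":[0,0,0.002],"delta_rot":[0,0,0],"fingers":215},
    {"linear":[0,0,0.003],"delta_rot":[0,0,0],"fingers":215},
    {"linear":[0,0,0.004],"delta_rot":[0,0,0],"fingers":215},
    {"linear":[0,0,0.005],"delta_rot":[0,0,0],"fingers":215},
    {"linear":[0,0,0.005],"delta_rot":[0,0,0],"fingers":215},
    {"linear":[0,0,0.005],"delta_rot":[0,0,0],"fingers":215},
    {"linear":[0,0,0.005],"delta_rot":[0,0,0],"fingers":215},
    {"linear":[0,0,0.005],"delta_rot":[0,0,0],"fingers":215}
  ]
}}

```text
time: 23.1
tool_pos: [0.5246, 0.2965, 0.0504]
tool_rot: [0.0, 0.655, 0.755, 0.0]
contact_force: [-1.2, -0.7, 4.9]
gripper_width: 0.272
```

Contact at 0.0504 as expected. I release and rise.

Call:
{"fn": "apply_moves", "kwargs": {
  "commands": [
    {"linear":[0,0,0],"delta_rot":[0,0,0],"fingers":85},
    {"linear":[0,0,0],"delta_rot":[0,0,0],"fingers":85},
    {"linear":[0,0,0],"delta_rot":[0,0,0],"fingers":85},
    {"linear":[0,0,0],"delta_rot":[0,0,0],"fingers":85},
    {"linear":[0,0,-0.02],"delta_rot":[0,0,0],"fingers":85},
    {"linear":[0,0,-0.06],"delta_rot":[0,0,0],"fingers":85},
    {"linear":[0,0,-0.1],"delta_rot":[0,0,0],"fingers":85},
    {"linear":[0,0,-0.15],"delta_rot":[0,0,0],"fingers":85}
  ]
}}

```text
time: 23.9
tool_pos: [0.5232, 0.2958, 0.1993]
tool_rot: [-0.001, 0.655, 0.755, -0.002]
contact_force: [1.3, -0.0, 0.5]
gripper_width: 0.67
```

Run:
```python
from h import *
c,im=grab("wrist","w11.png"); s=state(); print(s["tool_pos"],yaw(s))
a=im[110:290,230:420].astype(float)
a=np.clip((a/255)**.6*255,0,255).astype(np.uint8)
cv2.imwrite("pics/w11c.png",cv2.resize(a,None,fx=3.2,fy=3.2,interpolation=cv2.INTER_CUBIC))
goto((.5,0,.32),0)
```

```text
[0.52815234 0.29796108 0.21154819] 98.11974804400539
lin [-0.2906 -0.0685 -0.1104] rot [ 0.4  -0.81 98.12]
```

View pics/w11c.png

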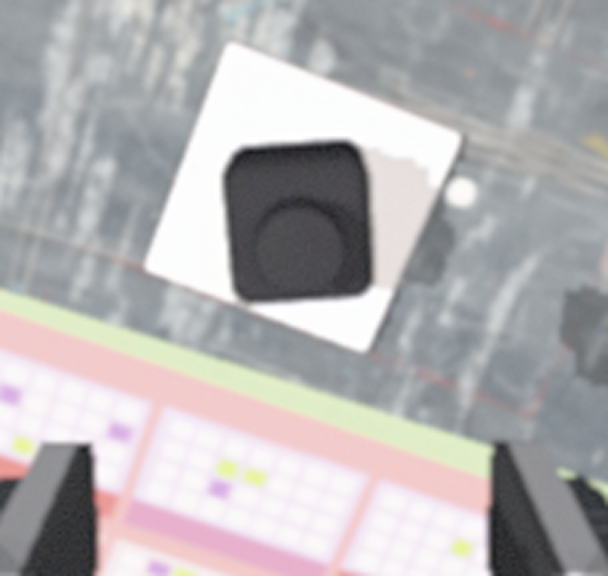

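Run:
```python
from h import *
c,im=grab("wrist","w12.png"); s=state(); print(s["tool_pos"],yaw(s),s["joint_vel"].max())
a=im[110:290,230:420].astype(float)
a=np.clip((a/255)**.6*255,0,255).astype(np.uint8)
cv2.imwrite("pics/w12c.png",cv2.resize(a,None,fx=3.2,fy=3.2,interpolation=cv2.INTER_CUBIC))
import pickle; pickle.dump((c[1],c[2]),open("c12.pkl","wb"))
```

```text
[0.52869607 0.29818627 0.20956809] 98.11894867074032 0.07847661570657528
```

View pics/w12c.png

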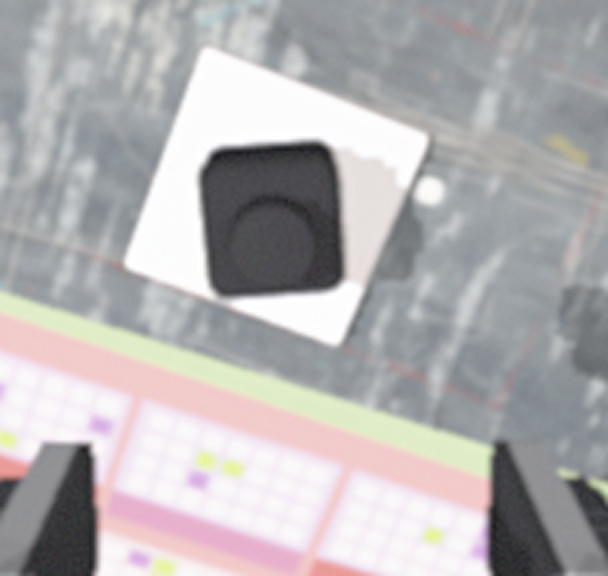

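Run:
```python
from h import *
import pickle
p=eyes.camera_params("wrist"); c=(p,*pickle.load(open("c12.pkl","rb")))
g=lambda x,y:(230+x/3.2,110+y/3.2)
t=plane(c,[g(207,47),g(428,138),g(340,345),g(126,266)],.008); print(t.mean(0),[np.linalg.norm(t[i]-t[i-1]) for i in range(4)]); print("cap",plane(c,[g(273,243)],.065))
goto((.5,0,.34),0)
```

```text
[0.5253644  0.29584851 0.008     ] [np.float64(0.07878513981164978), np.float64(0.07808924094598049), np.float64(0.07796289495545361), np.float64(0.07905355172182497)]
cap [[0.52452399 0.29681542 0.065     ]]
lin [-0.2906 -0.0685 -0.1326] rot [ 0.45 -0.91 98.12]
```

The ink is within about 1.5 mm of the tile centre and upright. Now to the turps on the board.

Run:
```python
from h import *
goto((.4707,-.312,.29),0)
```

```text
lin [-0.5956 -0.1423 -0.0849] rot [ 0.45 -0.91 98.12]
```

Call:
{"fn": "apply_moves", "kwargs": {
  "commands": [
    {"linear":[-0.02,-0.005,-0.03],"delta_rot":[0,0,7],"fingers":85},
    {"linear":[-0.06,-0.014,-0.06],"delta_rot":[0,0,14],"fingers":85},
    {"linear":[-0.1,-0.024,-0.08],"delta_rot":[0,0,21],"fingers":85},
    {"linear":[-0.145,-0.035,-0.085],"delta_rot":[0,0,28],"fingers":85},
    {"linear":[-0.19,-0.045,-0.085],"delta_rot":[0,0,35],"fingers":85},
    {"linear":[-0.235,-0.056,-0.085],"delta_rot":[0,0,42],"fingers":85},
    {"linear":[-0.28,-0.067,-0.085],"delta_rot":[0,0,49],"fingers":85},
    {"linear":[-0.325,-0.078,-0.085],"delta_rot":[0,0,56],"fingers":85}
  ]
}}

```text
time: 24.8
tool_pos: [0.4925, -0.0381, 0.2845]
tool_rot: [0.0, 0.934, 0.357, 0.0]
contact_force: [1.8, 0.2, 0.3]
gripper_width: 0.67
```

Run:
```python
from h import *
s=state(); print(s["tool_pos"],yaw()); goto((.4707,-.312,.27),0)
```

```text
[ 0.49251825 -0.03807223  0.2845159 ] 41.835550837611244
lin [-0.199   0.1895  0.0145] rot [ 1.000e-02 -2.000e-02  4.184e+01]
```

Call:
{"fn": "apply_moves", "kwargs": {
  "commands": [
    {"linear":[-0.03,0.029,0],"delta_rot":[0,0,7],"fingers":85},
    {"linear":[-0.06,0.057,0],"delta_rot":[0,0,14],"fingers":85},
    {"linear":[-0.09,0.086,0],"delta_rot":[0,0,21],"fingers":85},
    {"linear":[-0.12,0.114,0],"delta_rot":[0,0,28],"fingers":85},
    {"linear":[-0.15,0.143,0],"delta_rot":[0,0,35],"fingers":85},
    {"linear":[-0.18,0.171,0.005],"delta_rot":[0,0,41.8],"fingers":85},
    {"linear":[-0.199,0.189,0.014],"delta_rot":[0,0,41.8],"fingers":85},
    {"linear":[-0.199,0.189,0.014],"delta_rot":[0,0,41.8],"fingers":85}
  ]
}}

```text
time: 25.6
tool_pos: [0.4709, -0.3124, 0.2684]
tool_rot: [-0.001, 1.0, 0.001, -0.001]
contact_force: [-0.1, 0.5, 0.8]
gripper_width: 0.668
```

Call:
{"fn": "apply_moves", "kwargs": {
  "commands": [
    {"linear":[0,0,0],"delta_rot":[0,0,0],"fingers":85},
    {"linear":[0,0,0],"delta_rot":[0,0,0],"fingers":85},
    {"linear":[0,0,0],"delta_rot":[0,0,0],"fingers":85},
    {"linear":[0,0,0],"delta_rot":[0,0,0],"fingers":85},
    {"linear":[0,0,0],"delta_rot":[0,0,0],"fingers":85},
    {"linear":[0,0,0],"delta_rot":[0,0,0],"fingers":85},
    {"linear":[0,0,0],"delta_rot":[0,0,0],"fingers":85},
    {"linear":[0,0,0],"delta_rot":[0,0,0],"fingers":85}
  ]
}}

```text
time: 26.4
tool_pos: [0.4722, -0.31, 0.2709]
tool_rot: [-0.0, 1.0, 0.003, 0.0]
contact_force: [0.2, -0.2, -0.5]
gripper_width: 0.664
```

Run:
```python
from h import *
c,im=grab("wrist","w13.png"); s=state(); print(s["tool_pos"],yaw()); goto((.4707,-.312,.1717),0); print(proj(c,[[.4707,-.312,.185],[.5897,-.3089,.215]]))
```

```text
[ 0.47219551 -0.31003523  0.27088373] 0.3119729602239172
lin [-0.0015  0.002   0.0992] rot [ 0.   -0.    0.31]
[[324.90015534 205.70701892]
 [321.73858379  12.8307329 ]]
```

View pics/w13.png

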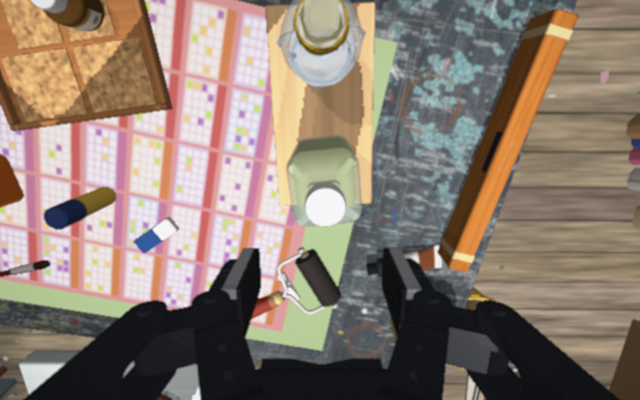

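The turps cap is at (325,207), as predicted. I descend to the release pose and grip.

Call:
{"fn": "apply_moves", "kwargs": {
  "commands": [
    {"linear":[-0.0015,0.002,0.03],"delta_rot":[0,0,0.3],"fingers":85},
    {"linear":[-0.0015,0.002,0.07],"delta_rot":[0,0,0.3],"fingers":85},
    {"linear":[-0.0015,0.002,0.092],"delta_rot":[0,0,0.3],"fingers":85},
    {"linear":[-0.0015,0.002,0.0985],"delta_rot":[0,0,0.3],"fingers":85},
    {"linear":[-0.0015,0.002,0.0985],"delta_rot":[0,0,0.3],"fingers":85},
    {"linear":[-0.0015,0.002,0.0985],"delta_rot":[0,0,0.3],"fingers":85},
    {"linear":[-0.0015,0.002,0.0985],"delta_rot":[0,0,0.3],"fingers":85},
    {"linear":[-0.0015,0.002,0.0985],"delta_rot":[0,0,0.3],"fingers":85}
  ]
}}

```text
time: 27.25
tool_pos: [0.4715, -0.3127, 0.1742]
tool_rot: [0.001, 1.0, 0.0, 0.001]
contact_force: [-0.5, -0.2, 0.0]
gripper_width: 0.665
```

Call:
{"fn": "apply_moves", "kwargs": {
  "commands": [
    {"linear":[0,0,0],"delta_rot":[0,0,0],"fingers":200},
    {"linear":[0,0,0],"delta_rot":[0,0,0],"fingers":200},
    {"linear":[0,0,0],"delta_rot":[0,0,0],"fingers":200},
    {"linear":[0,0,0],"delta_rot":[0,0,0],"fingers":200},
    {"linear":[0,0,0],"delta_rot":[0,0,0],"fingers":200},
    {"linear":[0,0,0],"delta_rot":[0,0,0],"fingers":200},
    {"linear":[0,0,0],"delta_rot":[0,0,0],"fingers":200},
    {"linear":[0,0,0],"delta_rot":[0,0,0],"fingers":200}
  ]
}}

```text
time: 28.05
tool_pos: [0.4711, -0.3125, 0.1733]
tool_rot: [0.001, 1.0, 0.0, 0.001]
contact_force: [-1.5, -0.9, 5.0]
gripper_width: 0.333
```

Run:
```python
from h import *
s=state(); print(s["tool_pos"],yaw(s),s["gripper_width"]*85,s["contact_force"])
goto((.5557,.0123,.26),0)
```

```text
[ 0.47108578 -0.3125038   0.17333548] 0.009998326505258889 28.340167295841052 [-1.50271002 -0.87603457  4.97792632]
lin [ 0.0848 -0.3247 -0.087 ] rot [ 0.07 -0.06  0.01]
```

Call:
{"fn": "apply_moves", "kwargs": {
  "commands": [
    {"linear":[0,0,-0.015],"delta_rot":[0,0,0],"fingers":200},
    {"linear":[0,0,-0.04],"delta_rot":[0,0,0],"fingers":200},
    {"linear":[0,0,-0.065],"delta_rot":[0,0,0],"fingers":200},
    {"linear":[0,-0.005,-0.085],"delta_rot":[0,0,0],"fingers":200},
    {"linear":[0.003,-0.02,-0.09],"delta_rot":[0,0,0],"fingers":200},
    {"linear":[0.01,-0.045,-0.09],"delta_rot":[0,0,0],"fingers":200},
    {"linear":[0.018,-0.075,-0.09],"delta_rot":[0,0,0],"fingers":200},
    {"linear":[0.026,-0.105,-0.09],"delta_rot":[0,0,0],"fingers":200}
  ]
}}

```text
time: 28.85
tool_pos: [0.496, -0.2046, 0.2604]
tool_rot: [-0.001, 1.0, -0.0, -0.001]
contact_force: [0.3, 0.0, -3.5]
gripper_width: 0.333
```

Call:
{"fn": "apply_moves", "kwargs": {
  "commands": [
    {"linear":[0.008,-0.03,0],"delta_rot":[0,0,0],"fingers":200},
    {"linear":[0.016,-0.06,0],"delta_rot":[0,0,0],"fingers":200},
    {"linear":[0.024,-0.09,0],"delta_rot":[0,0,0],"fingers":200},
    {"linear":[0.032,-0.12,0],"delta_rot":[0,0,0],"fingers":200},
    {"linear":[0.04,-0.15,0],"delta_rot":[0,0,0],"fingers":200},
    {"linear":[0.048,-0.18,0],"delta_rot":[0,0,0],"fingers":200},
    {"linear":[0.055,-0.205,0],"delta_rot":[0,0,0],"fingers":200},
    {"linear":[0.059,-0.219,0],"delta_rot":[0,0,0],"fingers":200}
  ]
}}

```text
time: 29.65
tool_pos: [0.5547, 0.0148, 0.2605]
tool_rot: [-0.001, 1.0, 0.001, -0.002]
contact_force: [-0.3, -0.6, -3.3]
gripper_width: 0.33
```

Run:
```python
from h import *
s=state(); print(s["tool_pos"],yaw(s),s["gripper_width"]*85,s["contact_force"])
goto((.5561,.0118,.1733),0)
```

```text
[0.5546936  0.0148239  0.26047979] 0.1579076876895535 28.077738831958378 [-0.32431815 -0.58459212 -3.26469517]
lin [0.0017 0.0031 0.0872] rot [-0.07  0.19  0.16]
```

Call:
{"fn": "apply_moves", "kwargs": {
  "commands": [
    {"linear":[0,0,0.01],"delta_rot":[0,0,0],"fingers":200},
    {"linear":[0,0,0.03],"delta_rot":[0,0,0],"fingers":200},
    {"linear":[0,0,0.05],"delta_rot":[0,0,0],"fingers":200},
    {"linear":[0,0,0.068],"delta_rot":[0,0,0],"fingers":200},
    {"linear":[0,0,0.078],"delta_rot":[0,0,0],"fingers":200},
    {"linear":[0,0,0.084],"delta_rot":[0,0,0],"fingers":200},
    {"linear":[0,0,0.084],"delta_rot":[0,0,0],"fingers":200},
    {"linear":[0,0,0.084],"delta_rot":[0,0,0],"fingers":200}
  ]
}}

```text
time: 30.45
tool_pos: [0.5558, 0.0117, 0.1789]
tool_rot: [0.0, 1.0, -0.0, 0.0]
contact_force: [-1.1, -0.7, -1.9]
gripper_width: 0.33
```

Call:
{"fn": "apply_moves", "kwargs": {
  "commands": [
    {"linear":[0,0,0.002],"delta_rot":[0,0,0],"fingers":200},
    {"linear":[0,0,0.003],"delta_rot":[0,0,0],"fingers":200},
    {"linear":[0,0,0.004],"delta_rot":[0,0,0],"fingers":200},
    {"linear":[0,0,0.005],"delta_rot":[0,0,0],"fingers":200},
    {"linear":[0,0,0.005],"delta_rot":[0,0,0],"fingers":200},
    {"linear":[0,0,0.005],"delta_rot":[0,0,0],"fingers":200},
    {"linear":[0,0,0.005],"delta_rot":[0,0,0],"fingers":200},
    {"linear":[0,0,0.005],"delta_rot":[0,0,0],"fingers":200}
  ]
}}

```text
time: 31.25
tool_pos: [0.5557, 0.012, 0.1734]
tool_rot: [0.0, 1.0, 0.0, 0.0]
contact_force: [0.7, 0.3, -2.8]
gripper_width: 0.325
```

Call:
{"fn": "apply_moves", "kwargs": {
  "commands": [
    {"linear":[0,0,0.001],"delta_rot":[0,0,0],"fingers":200},
    {"linear":[0,0,0.001],"delta_rot":[0,0,0],"fingers":200},
    {"linear":[0,0,0.001],"delta_rot":[0,0,0],"fingers":200},
    {"linear":[0,0,0.001],"delta_rot":[0,0,0],"fingers":200},
    {"linear":[0,0,0.001],"delta_rot":[0,0,0],"fingers":200},
    {"linear":[0,0,0.001],"delta_rot":[0,0,0],"fingers":200},
    {"linear":[0,0,0.001],"delta_rot":[0,0,0],"fingers":200},
    {"linear":[0,0,0.001],"delta_rot":[0,0,0],"fingers":200}
  ]
}}

```text
time: 32.05
tool_pos: [0.5562, 0.0119, 0.1734]
tool_rot: [0.0, 1.0, 0.0, 0.001]
contact_force: [-0.9, -1.1, 5.4]
gripper_width: 0.33
```

Contact at the expected height. I release and rise.

Call:
{"fn": "apply_moves", "kwargs": {
  "commands": [
    {"linear":[0,0,0],"delta_rot":[0,0,0],"fingers":85},
    {"linear":[0,0,0],"delta_rot":[0,0,0],"fingers":85},
    {"linear":[0,0,0],"delta_rot":[0,0,0],"fingers":85},
    {"linear":[0,0,0],"delta_rot":[0,0,0],"fingers":85},
    {"linear":[0,0,-0.02],"delta_rot":[0,0,0],"fingers":85},
    {"linear":[0,0,-0.06],"delta_rot":[0,0,0],"fingers":85},
    {"linear":[0,0,-0.1],"delta_rot":[0,0,0],"fingers":85},
    {"linear":[0,0.02,-0.12],"delta_rot":[0,0,0],"fingers":85}
  ]
}}

```text
time: 32.85
tool_pos: [0.5568, -0.0069, 0.2968]
tool_rot: [0.0, 1.0, 0.001, 0.003]
contact_force: [-0.1, 0.7, 0.3]
gripper_width: 0.663
```

Run:
```python
from h import *
c,im=grab("scene","s14.png"); s=state(); print(s["tool_pos"],yaw()); goto((.5897,-.3089,.29),0)
cv2.imwrite("pics/s14c.png",cv2.resize(im[80:300,230:400],None,fx=2.7,fy=2.7,interpolation=cv2.INTER_CUBIC))
```

```text
[ 0.55790511 -0.01052866  0.29967315] -0.012250525379541773
lin [0.0318 0.2983 0.0111] rot [ 0.21 -0.56 -0.01]
```

View pics/s14c.png

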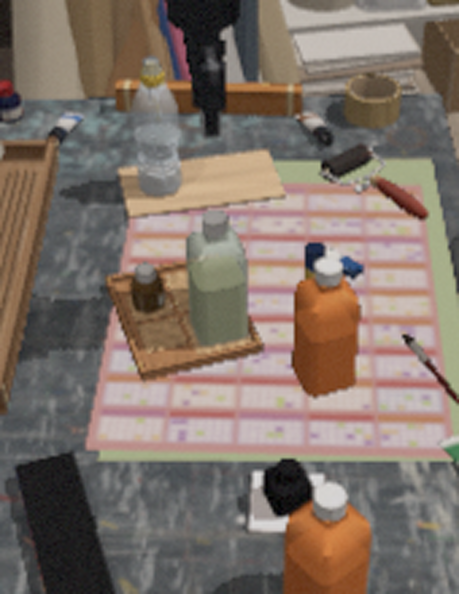

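Turps is back on its pad at (310,183) and the ink is on the tile at (337,262). Now the water bottle.

Call:
{"fn": "apply_moves", "kwargs": {
  "commands": [
    {"linear":[0.005,0.05,0],"delta_rot":[0,0,0],"fingers":85},
    {"linear":[0.01,0.1,0],"delta_rot":[0,0,0],"fingers":85},
    {"linear":[0.016,0.15,0],"delta_rot":[0,0,0],"fingers":85},
    {"linear":[0.021,0.2,0],"delta_rot":[0,0,0],"fingers":85},
    {"linear":[0.027,0.25,0],"delta_rot":[0,0,0],"fingers":85},
    {"linear":[0.032,0.298,0],"delta_rot":[0,0,0],"fingers":85},
    {"linear":[0.032,0.298,0],"delta_rot":[0,0,0],"fingers":85},
    {"linear":[0.032,0.298,0],"delta_rot":[0,0,0],"fingers":85}
  ]
}}

```text
time: 33.7
tool_pos: [0.5873, -0.3068, 0.2909]
tool_rot: [-0.001, 1.0, -0.001, -0.001]
contact_force: [-0.1, 1.0, 0.4]
gripper_width: 0.664
```

Call:
{"fn": "apply_moves", "kwargs": {
  "commands": [
    {"linear":[0,0,0],"delta_rot":[0,0,0],"fingers":85},
    {"linear":[0,0,0],"delta_rot":[0,0,0],"fingers":85},
    {"linear":[0,0,0],"delta_rot":[0,0,0],"fingers":85},
    {"linear":[0,0,0],"delta_rot":[0,0,0],"fingers":85},
    {"linear":[0,0,0],"delta_rot":[0,0,0],"fingers":85},
    {"linear":[0,0,0],"delta_rot":[0,0,0],"fingers":85},
    {"linear":[0,0,0],"delta_rot":[0,0,0],"fingers":85},
    {"linear":[0,0,0],"delta_rot":[0,0,0],"fingers":85}
  ]
}}

```text
time: 34.5
tool_pos: [0.5877, -0.306, 0.2924]
tool_rot: [-0.0, 1.0, 0.0, -0.0]
contact_force: [-0.1, 0.1, 0.2]
gripper_width: 0.667
```

Run:
```python
from h import *
c,im=grab("wrist","w15.png"); s=state(); print(s["tool_pos"],yaw()); goto((.5897,-.3089,.1755),0); print(proj(c,[[.5897,-.3089,.199],[.5897,-.3089,.215]]))
cv2.imwrite("pics/w15c.png",cv2.resize(im[110:290,230:420],None,fx=3.2,fy=3.2,interpolation=cv2.INTER_CUBIC))
```

```text
[ 0.58768519 -0.30603959  0.29235103] 0.008252677766452561
lin [0.002  0.0029 0.1169] rot [-0.    0.    0.01]
[[326.00505918 198.10361908]
 [326.31635184 204.80092103]]
```

View pics/w15c.png

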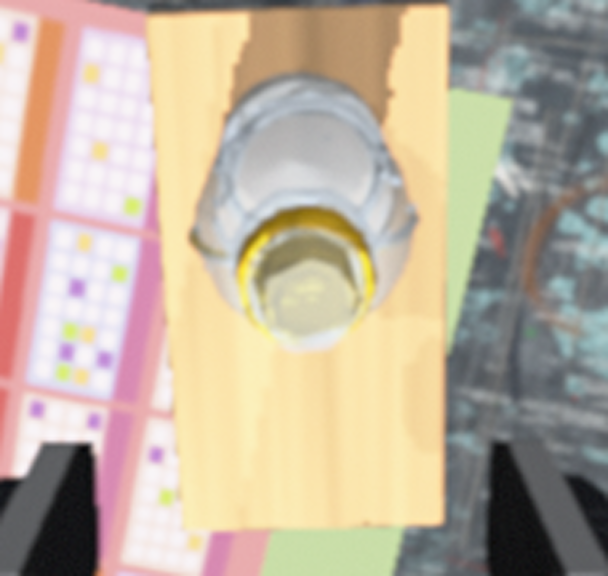

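The spout is at (325.6,203.8), predicted (326.3,204.8). I descend and grip.

Call:
{"fn": "apply_moves", "kwargs": {
  "commands": [
    {"linear":[0.002,0.003,0.04],"delta_rot":[0,0,0],"fingers":85},
    {"linear":[0.002,0.003,0.08],"delta_rot":[0,0,0],"fingers":85},
    {"linear":[0.002,0.003,0.105],"delta_rot":[0,0,0],"fingers":85},
    {"linear":[0.002,0.003,0.116],"delta_rot":[0,0,0],"fingers":85},
    {"linear":[0.002,0.003,0.116],"delta_rot":[0,0,0],"fingers":85},
    {"linear":[0.002,0.003,0.116],"delta_rot":[0,0,0],"fingers":85},
    {"linear":[0.002,0.003,0.116],"delta_rot":[0,0,0],"fingers":85},
    {"linear":[0.002,0.003,0.116],"delta_rot":[0,0,0],"fingers":85}
  ]
}}

```text
time: 35.35
tool_pos: [0.5907, -0.3097, 0.1788]
tool_rot: [0.001, 1.0, 0.0, 0.002]
contact_force: [0.4, 0.3, -0.0]
gripper_width: 0.667
```

Call:
{"fn": "apply_moves", "kwargs": {
  "commands": [
    {"linear":[0,0,0],"delta_rot":[0,0,0],"fingers":200},
    {"linear":[0,0,0],"delta_rot":[0,0,0],"fingers":200},
    {"linear":[0,0,0],"delta_rot":[0,0,0],"fingers":200},
    {"linear":[0,0,0],"delta_rot":[0,0,0],"fingers":200},
    {"linear":[0,0,0],"delta_rot":[0,0,0],"fingers":200},
    {"linear":[0,0,0],"delta_rot":[0,0,0],"fingers":200},
    {"linear":[0,0,0],"delta_rot":[0,0,0],"fingers":200},
    {"linear":[0,0,0],"delta_rot":[0,0,0],"fingers":200}
  ]
}}

```text
time: 36.15
tool_pos: [0.5902, -0.3094, 0.1775]
tool_rot: [0.0, 1.0, 0.0, 0.001]
contact_force: [-0.5, -0.5, 5.7]
gripper_width: 0.336
```

Run:
```python
from h import *
s=state(); print(s["tool_pos"],yaw(s),s["gripper_width"]*85,s["contact_force"])
goto(np.array([.5687,-.0698,.1755])+s["tool_pos"]-np.array([.5897,-.3089,.1756]),0)
```

```text
[ 0.59016193 -0.30936214  0.17748725] 0.010964481367581238 28.56938096687822 [-0.47739057 -0.48892871  5.7199487 ]
lin [-2.100e-02 -2.391e-01 -2.000e-04] rot [ 0.06 -0.08  0.01]
```

Call:
{"fn": "apply_moves", "kwargs": {
  "commands": [
    {"linear":[0,0,-0.015],"delta_rot":[0,0,0],"fingers":200},
    {"linear":[0,0,-0.04],"delta_rot":[0,0,0],"fingers":200},
    {"linear":[0,0,-0.065],"delta_rot":[0,0,0],"fingers":200},
    {"linear":[0,-0.005,-0.08],"delta_rot":[0,0,0],"fingers":200},
    {"linear":[-0.002,-0.02,-0.085],"delta_rot":[0,0,0],"fingers":200},
    {"linear":[-0.004,-0.045,-0.085],"delta_rot":[0,0,0],"fingers":200},
    {"linear":[-0.006,-0.075,-0.085],"delta_rot":[0,0,0],"fingers":200},
    {"linear":[-0.009,-0.105,-0.085],"delta_rot":[0,0,0],"fingers":200}
  ]
}}

```text
time: 36.95
tool_pos: [0.5795, -0.2016, 0.2594]
tool_rot: [-0.001, 1.0, 0.0, -0.001]
contact_force: [-0.4, -0.4, -2.2]
gripper_width: 0.338
```

Call:
{"fn": "apply_moves", "kwargs": {
  "commands": [
    {"linear":[-0.003,-0.03,0],"delta_rot":[0,0,0],"fingers":200},
    {"linear":[-0.006,-0.06,0],"delta_rot":[0,0,0],"fingers":200},
    {"linear":[-0.008,-0.09,0],"delta_rot":[0,0,0],"fingers":200},
    {"linear":[-0.01,-0.115,0],"delta_rot":[0,0,0],"fingers":200},
    {"linear":[-0.012,-0.128,0],"delta_rot":[0,0,0],"fingers":200},
    {"linear":[-0.012,-0.134,0],"delta_rot":[0,0,0],"fingers":200},
    {"linear":[-0.012,-0.134,0],"delta_rot":[0,0,0],"fingers":200},
    {"linear":[-0.012,-0.134,0],"delta_rot":[0,0,0],"fingers":200}
  ]
}}

```text
time: 37.75
tool_pos: [0.5686, -0.0707, 0.2611]
tool_rot: [0.0, 1.0, -0.0, -0.0]
contact_force: [0.2, -0.1, -2.8]
gripper_width: 0.331
```

Run:
```python
from h import *
s=state(); print(s["tool_pos"],yaw(s),s["gripper_width"]*85,s["contact_force"]); goto((.5692,-.0703,.1775),0)
```

```text
[ 0.56858462 -0.07065313  0.2610971 ] -0.02044634392682345 28.154067792518674 [ 0.18475225 -0.12687515 -2.79003068]
lin [ 0.0007 -0.0004  0.0836] rot [ 0.02  0.03 -0.02]
```

Call:
{"fn": "apply_moves", "kwargs": {
  "commands": [
    {"linear":[0,0,0.01],"delta_rot":[0,0,0],"fingers":200},
    {"linear":[0,0,0.03],"delta_rot":[0,0,0],"fingers":200},
    {"linear":[0,0,0.05],"delta_rot":[0,0,0],"fingers":200},
    {"linear":[0,0,0.065],"delta_rot":[0,0,0],"fingers":200},
    {"linear":[0,0,0.075],"delta_rot":[0,0,0],"fingers":200},
    {"linear":[0,0,0.08],"delta_rot":[0,0,0],"fingers":200},
    {"linear":[0,0,0.082],"delta_rot":[0,0,0],"fingers":200},
    {"linear":[0,0,0.082],"delta_rot":[0,0,0],"fingers":200}
  ]
}}

```text
time: 38.55
tool_pos: [0.569, -0.0702, 0.1798]
tool_rot: [0.0, 1.0, 0.0, 0.0]
contact_force: [0.3, -0.2, -3.5]
gripper_width: 0.336
```

Call:
{"fn": "apply_moves", "kwargs": {
  "commands": [
    {"linear":[0,0,0.001],"delta_rot":[0,0,0],"fingers":200},
    {"linear":[0,0,0.002],"delta_rot":[0,0,0],"fingers":200},
    {"linear":[0,0,0.002],"delta_rot":[0,0,0],"fingers":200},
    {"linear":[0,0,0.002],"delta_rot":[0,0,0],"fingers":200},
    {"linear":[0,0,0.002],"delta_rot":[0,0,0],"fingers":200},
    {"linear":[0,0,0.002],"delta_rot":[0,0,0],"fingers":200},
    {"linear":[0,0,0.002],"delta_rot":[0,0,0],"fingers":200},
    {"linear":[0,0,0.002],"delta_rot":[0,0,0],"fingers":200}
  ]
}}

```text
time: 39.35
tool_pos: [0.5687, -0.07, 0.1775]
tool_rot: [0.0, 1.0, 0.0, 0.0]
contact_force: [-0.8, 1.0, -1.9]
gripper_width: 0.336
```

Call:
{"fn": "apply_moves", "kwargs": {
  "commands": [
    {"linear":[0,0,0.001],"delta_rot":[0,0,0],"fingers":200},
    {"linear":[0,0,0.001],"delta_rot":[0,0,0],"fingers":200},
    {"linear":[0,0,0.001],"delta_rot":[0,0,0],"fingers":200},
    {"linear":[0,0,0.001],"delta_rot":[0,0,0],"fingers":200},
    {"linear":[0,0,0.001],"delta_rot":[0,0,0],"fingers":200},
    {"linear":[0,0,0.001],"delta_rot":[0,0,0],"fingers":200},
    {"linear":[0,0,0.001],"delta_rot":[0,0,0],"fingers":200},
    {"linear":[0,0,0.001],"delta_rot":[0,0,0],"fingers":200}
  ]
}}

```text
time: 40.15
tool_pos: [0.5692, -0.0701, 0.1776]
tool_rot: [0.0, 1.0, 0.0, 0.001]
contact_force: [-1.2, 0.5, 5.4]
gripper_width: 0.336
```

Call:
{"fn": "apply_moves", "kwargs": {
  "commands": [
    {"linear":[0,0,0],"delta_rot":[0,0,0],"fingers":85},
    {"linear":[0,0,0],"delta_rot":[0,0,0],"fingers":85},
    {"linear":[0,0,0],"delta_rot":[0,0,0],"fingers":85},
    {"linear":[0,0,0],"delta_rot":[0,0,0],"fingers":85},
    {"linear":[0,0,-0.02],"delta_rot":[0,0,0],"fingers":85},
    {"linear":[0,0,-0.06],"delta_rot":[0,0,0],"fingers":85},
    {"linear":[0,0,-0.1],"delta_rot":[0,0,0],"fingers":85},
    {"linear":[0,0,-0.14],"delta_rot":[0,0,0],"fingers":85}
  ]
}}

```text
time: 40.95
tool_pos: [0.5683, -0.07, 0.3175]
tool_rot: [-0.0, 1.0, 0.0, -0.0]
contact_force: [1.5, 0.2, -0.1]
gripper_width: 0.669
```

Run:
```python
from h import *
goto((.6006,-.0287,.4493),0.1)
```

```text
lin [ 0.0322 -0.0413 -0.1319] rot [-0.01  0.04 -0.09]
```

Back to the first viewing pose to compare with the start picture.

Call:
{"fn": "apply_moves", "kwargs": {
  "commands": [
    {"linear":[0.008,-0.01,-0.04],"delta_rot":[0,0,0],"fingers":0},
    {"linear":[0.016,-0.02,-0.08],"delta_rot":[0,0,0],"fingers":0},
    {"linear":[0.032,-0.041,-0.12],"delta_rot":[0,0,0],"fingers":0},
    {"linear":[0.032,-0.041,-0.132],"delta_rot":[0,0,0],"fingers":0},
    {"linear":[0.032,-0.041,-0.132],"delta_rot":[0,0,0],"fingers":0},
    {"linear":[0.032,-0.041,-0.132],"delta_rot":[0,0,0],"fingers":0},
    {"linear":[0.032,-0.041,-0.132],"delta_rot":[0,0,0],"fingers":0},
    {"linear":[0.032,-0.041,-0.132],"delta_rot":[0,0,0],"fingers":0}
  ]
}}

```text
time: 41.75
tool_pos: [0.6, -0.0295, 0.4459]
tool_rot: [-0.0, 1.0, -0.0, -0.002]
contact_force: [-1.3, 0.3, 0.0]
gripper_width: 1.0
```

Call:
{"fn": "apply_moves", "kwargs": {
  "commands": [
    {"linear":[0,0,0],"delta_rot":[0,0,0],"fingers":0},
    {"linear":[0,0,0],"delta_rot":[0,0,0],"fingers":0},
    {"linear":[0,0,0],"delta_rot":[0,0,0],"fingers":0},
    {"linear":[0,0,0],"delta_rot":[0,0,0],"fingers":0},
    {"linear":[0,0,0],"delta_rot":[0,0,0],"fingers":0},
    {"linear":[0,0,0],"delta_rot":[0,0,0],"fingers":0},
    {"linear":[0,0,0],"delta_rot":[0,0,0],"fingers":0},
    {"linear":[0,0,0],"delta_rot":[0,0,0],"fingers":0}
  ]
}}

```text
time: 42.55
tool_pos: [0.6007, -0.029, 0.4484]
tool_rot: [0.0, 1.0, 0.0, 0.0]
contact_force: [-0.2, -0.2, 0.5]
gripper_width: 1.0
```

Run:
```python
from h import *
c,im=grab("wrist","w16.png"); s=state(); print(s["tool_pos"],yaw(s))
print(proj(c,[[.5567,.0104,.185],[.569,-.0705,.215],[.4306,-.0303,.089],[.6365,-.0512,.07],[.5252,.2958,.008]]))
a=cv2.imread("pics/w2.png")[80:270,220:410]; b=im[80:270,220:410]
cv2.imwrite("pics/cmp.png",cv2.resize(np.hstack([a,b]),None,fx=2.1,fy=2.1,interpolation=cv2.INTER_CUBIC))
cv2.imwrite("pics/w16t.png",cv2.resize(im[140:225,105:190],None,fx=5,fy=5,interpolation=cv2.INTER_CUBIC))
```

```text
[ 0.60064669 -0.02897602  0.44841913] 0.01673550908058267
[[291.08863109 193.34609325]
 [356.75925997 190.5218436 ]
 [322.36082365 249.49324059]
 [336.03803898 123.0326707 ]
 [143.72034526 182.63657024]]
```

View pics/cmp.png

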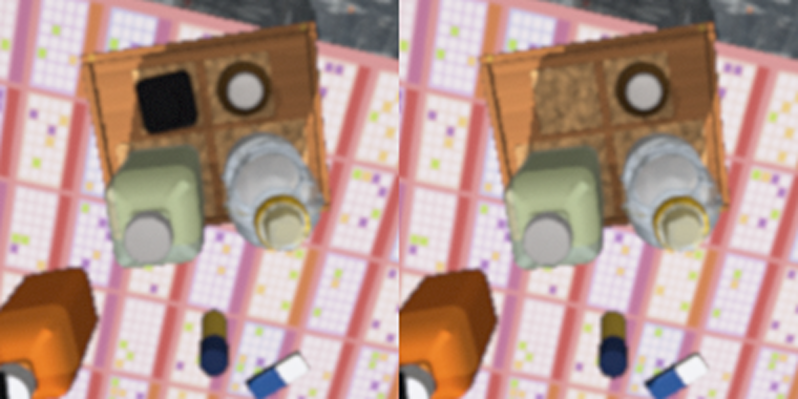

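View pics/w16t.png

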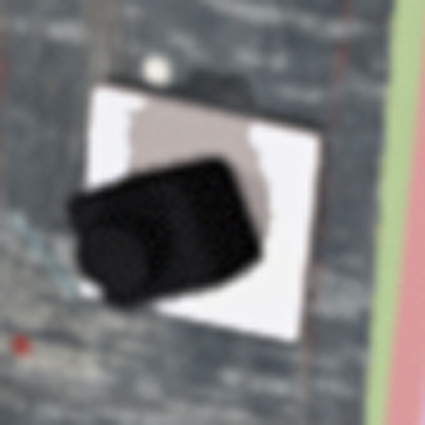

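Side by side, turps, water, round ink and glue stick sit where they did at the start (turps cap (148,239) then (547,240) minus 399; water spout and glue stick likewise). One last numeric check of the ink cap, seen at about (128,192), then I hand in.

Run:
```python
from h import *
from plant import job_done
c=cam("wrist"); print(proj(c,[[.5245,.2968,.065],[.5245,.2968,.048]]), plane(c,[(128,192)],.065))
s=state(); print(s["contact_force"],np.abs(s["joint_vel"]).max(),s["time"])
print(job_done())
```

```text
[[125.46566785 191.57034604]
 [131.13348101 188.83517437]] [[0.52376075 0.29273112 0.065     ]]
[0.47120798 0.7107657  0.27130045] 0.0019106804748270177 42.6
the job is handed in; nothing more can be done
None
```

The square ink bottle now stands on the white tile, and both tall bottles are back upright on their cork pads. I handed the job in at 42.6 s of the 114 s allowed.

I gripped every bottle by its cap. The water bottle went to the side board first, then the turps; after that I moved the ink to the tile, then returned the turps and the water bottle.

Last checks before handing in:
- **Ink bottle:** a close view put it about 1 to 2 mm from the tile's centre. A more oblique final view read about 3 to 4 mm off. Both are well inside the 15 mm limit.
- **Tall bottles:** set down within about 1 mm of the arm positions where they were first gripped. The before and after pictures from the same viewpoint look the same.
- **Round ink bottle and glue stick:** they look unmoved in that same comparison.
- **Arm:** stopped, gripper open above the scene, and clear of everything.

No check failed.

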